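# Sterilise the used spatula and put the instruments away in their shadow tray

## Task

Close down the bench: switch the steriliser on with its green knob without touching the black dials on either side, hold the tip of the used spatula well down inside the well for about two seconds, and switch the steriliser fully off again when that is done. Lay the spatula and every other instrument on the bench in its own cut-out of the tray, tip the way the cut-out shows and right down on the pocket floor; leave the bottle, slide box and culture dish where they are.

Things in the scene. Friction and masses are not known exactly. Their poses are not given: they have to be found in the camera images.
- tray: Fixed shadow tray, foam (dark, 9 mm) on a yellow base (11 mm): spans x -92..+122, y -125..+125 mm. Origin: underside, below the middle of a finger trough x -23..+23 mm, as deep as the pockets (9 mm), across the full width. +x to the tool tips. Pockets from +y to -y: spatula, forceps, scraper, caliper; outlines with 2.5 mm clearance that fit one way round. An absent tool's pocket stays empty.
- spatula: Used weighing spatula, 160 mm long, 35 g: wooden handle 95 x 12 x 11 mm (x -50..+45), then a steel shank and a blade 10 mm wide, 2 mm thick, to x = +110 mm. It lies flat on its handle. Origin: underside of the handle at the grip point, mid-handle, close to the balance point; +x towards the blade, z up.
- spatula_tip (a point): End of the spatula's blade, 110 mm ahead (+x) of its origin and 5.5 mm above its underside.
- forceps: Steel forceps lying on their side (rigid), 127 mm long, 10 mm high, 25 g; 17 mm wide over both arms at the grip point (parallel over x -12..+12 mm), narrowing to a joined back end (x = -52) and a fine tip (x = +75). Origin: underside at the grip point; +x towards the tip, z up. Absent in some starts.
- forceps_tip (a point): Point of the forceps, 75 mm ahead (+x) of their origin and 5 mm above the underside.
- scraper: T-shaped blade scraper, 142 mm long, 55 g: red handle 112 x 14 x 11 mm (x -70..+42), then a cross head 42 mm wide (x +50..+72) with a steel edge. Origin: underside of the handle at the grip point; +x towards the edge, z up. Absent in some starts.
- scraper_tip (a point): Middle of the scraper's edge, 72 mm ahead (+x) of its origin and 5.5 mm above its underside.
- caliper: Small digital caliper, 130 mm long, 90 g: grey display unit 52 x 24 x 13 mm (gripped across its 24 mm) on a steel beam 12 mm wide (x -80..+50); closed jaws reach out to the right (to y = -44) at x +26..+50, short inside jaws to the left (y = +16). Origin: underside of the display unit, its middle; +x towards the jaw end, z up. Absent in some starts.
- caliper_tip (a point): Front end of the caliper's beam, 50 mm ahead (+x) of its origin and 5.5 mm above its underside.
- steriliser: Fixed bench-top tip steriliser, white, x -100..+85, 180 mm wide; origin at its underside, front to -x. In front a dark console, top 50 mm high, with three knobs in a row across it, 54 mm apart, at x = -55 mm: black dial, green power knob, black dial. Behind (x -5..+85) a block 75 mm high with an open round well in its top.
- well_mouth (a point): Centre of the steriliser's well at the rim (steel ring), 75 mm above the bench. The well is 62 mm across inside, upright and 55 mm deep, empty. z up.
- power (a joint): Green power knob, the middle one of the row, in rad: 0 = off (its stop), 1.2 = on (its stop); grows clockwise seen from above. Turns stiffly (0.03 N m) and stays where it is left. A green dot on the console marks on, a white dot off.
- power_grip (a point): On the green knob's axis at the height to grip, 67 mm above the bench. Knob: a disc 33 mm across with an upright bar grip 30 mm long, 10 mm thick, 56 to 75 mm above the bench; the bar lies along this point's x axis, which turns with the knob to where its white line points (off: 2.15 rad counter-clockwise from the steriliser's +x; on: 0.95). z up.
- dose_dial: Black dial on the left (+y) of the green knob, same shape and size, axis 54 mm away; set at some value. Origin on its axis at the console.
- dose_dial_pointer (a point): End of the left dial's pointer line, 14 mm off its axis.
- timer_dial: Black dial on the right (-y) of the green knob, same shape and size, axis 54 mm away; set at some value. Origin on its axis at the console.
- timer_dial_pointer (a point): End of the right dial's pointer line, 14 mm off its axis.
- reagent: Bystander: bottle with a blue cap, 60 mm across, 125 mm high. Origin at the centre of its underside.
- slide_box: Bystander: blue slide box, 95 x 65 x 30 mm. Origin at the centre of its underside.
- petri_dish: Bystander: closed culture dish, 90 mm across, 16 mm high, beyond the tray. Origin at the centre of its underside.
- spatula_pocket (a point): Where the spatula's origin belongs: on the floor of its pocket, in the middle of the trough, 11 mm above the bench; its axes are the tray's, and the tool's x, y, z axes belong along them.
- forceps_pocket (a point): Where the forceps's origin belongs: on the floor of its pocket, in the middle of the trough, 11 mm above the bench; its axes are the tray's, and the tool's x, y, z axes belong along them.
- scraper_pocket (a point): Where the scraper's origin belongs: on the floor of its pocket, in the middle of the trough, 11 mm above the bench; its axes are the tray's, and the tool's x, y, z axes belong along them.
- caliper_pocket (a point): Where the caliper's origin belongs: on the floor of its pocket, in the middle of the trough, 11 mm above the bench; its axes are the tray's, and the tool's x, y, z axes belong along them.
Things that resemble listed ones, but are neither listed nor needed, are in the scene too. There is more than one size of the spatula; the one meant has the size given above.

How it is judged:
By the outcome, as a careful person would: the job done as asked, in the order asked, and still so for the second after the job is handed in, with the robot touching nothing.
Of forceps, scraper, caliper only 2 to 3 are there at a start; the rules pass over those that are not, and their reading is None.
At some moment in a run one of forceps, scraper, caliper may be knocked a few centimetres aside while the robot is not near it.
It also fails if it takes over 210 s, if anything falls off the work surface, if the arm or the gripper's body presses on something with over 40 N, if the wrist force passes 120 N, or if a joint passes its speed limit or range.

## Robot

A 6-joint arm with a two-finger parallel gripper is mounted at the origin on the work surface. World frame = base frame: x ahead of the robot, y to its left, z up, the work surface at z = 0. Lengths are in m, angles in rad, forces in N, time in s.
With the tool pointing down it reaches from about 0.35 to 0.975 m from the base axis. Payload 4.9 kg.
Tool frame: the origin (TCP) lies on the centre line of the jaws, within the pads' length; the fingertips stand 14 mm ahead of it and the grasp point (between the pads) lies 5 mm behind it (ctrl.tip_extent is the z of the fingertips in the tool frame, in m); z points along the fingers, y is the line along which they close (so a half turn about z gives the same grasp; the last joint's range is limited). The gripper opens to 85 mm and grips with 20 to 120 N. Pads are 22 mm wide; open, the fingers measure 114 mm over their backs; the gripper's body (76 mm by 85 mm) begins 54 mm behind the grasp point. The pads swing forward as they close: fully open they stand 13 mm farther back than shut.
Start: joints at [1.05, 0.053, 1.613, -0, 1.476, -0.119], TCP at [0.244, 0.575, 0.245] pointing down, gripper open.
Joint ranges: [-3.01, 3.01], [-1.01, 2.22], [0.06, 2.58], [-1.02, 4.17], [0.09, 2.62], [-3.14, 3.14]. Speed limits (rad/s): [2.57, 2.57, 3.14, 3.14, 3.14, 3.14].

## Interface

Orientations are given as a rotation vector (axis times angle).
In Python, from station import ctrl, optics, job gives the robot as it stands.
- The arm moves only by the shell command python3 -m jog 'ROWS' [OPENING] [FORCE]. ROWS is JSON, a list of rows, each a list of 2 entries, a list of its own where there are three numbers: the shift along the tool's x, y, z in m, then the turn, a rotation vector about the tool's x, y, z in rad. A call has 1 to 5 rows; each row is the pose to reach, as a shift and turn from the pose commanded when the call began, along the tool's axes at that moment; what a row does not reach only later rows make up. A row lasts 1/10 s, in which the tool goes at most 50 mm and 8.59 degrees, less where a joint would pass 70% of its speed; a pose out of reach is approached as far as the arm can. A call with a gripper value outside its range is refused whole. OPENING is the opening, from 0 (shut) to 1 (fully open), set as the call begins (- or left out, the last holds). The fingers move at their own pace and stop on an object; FORCE is the grip in N (left out, the last holds). Time passes only in rows, so rows that repeat a pose let the fingers close. It gives the time, the measured TCP pose, the force, the opening and the grip force at its end, in the units of the state.
- ctrl.get_obs(): the state, without advancing time (a new reading comes with each control period).
- optics.get_image(name): name is "side" or "top" or "wrist"; returns a dict with "image" (384x512x3 uint8, blue, green, red), "fx", "fy", "cx", "cy" (pixels), "D" ([k1, k2, p1, p2, k3] as OpenCV has them; the pictures are not rectified), "rvec" (rotation vector, rad) and "tvec" (3), from world to camera coordinates, as OpenCV has them; the wrist camera has in their place "mount" (4x4, takes a point from camera to tool coordinates, whose origin is the TCP and whose axes are the flange's). Camera axes: x right, y down, z forward; pixel columns grow to the right and rows downward; lengths in m; the calibration is good to about 2 mm. A picture is of the moment at which its call begins: read the wrist's pose just before it. There is no depth.
- job.finish_job(): hands the job in; it is judged then, once.
The state is a dict: "t": time; "q": joint angles; "dq": joint speeds; "effort": joint torques, N m; "tool_pos": TCP position; "tool_rot": TCP orientation; "contact_force": force on the tool from outside, world axes, zero at the start; "wrist_torque": the same for the moment, N m; "opening": finger opening in m; "grip_force": force on a finger pad.
Only numpy, scipy, OpenCV 4.12 (cv2) and the standard library are available. Lean on these libraries where they do the work, as an engineer would, in place of code of your own. Each camera call takes 0.05 s, during which the arm holds its last target. There are 200 camera calls.

## Working session

There is one attempt and no reset: what is moved stays moved. The work goes in short steps, Python scripts to look and compute and a shell command to move; the robot and the scene stay as the last step left them, time stands still between calls to the robot, and variables do not carry over. Pictures are saved under pics/ and viewed, at most 14 in all, crops included, and the job is handed in when it is done.

```bash
ls; mkdir -p pics; python3 - <<'E'
from station import ctrl, optics, job
import cv2
s=ctrl.get_obs(); print(s, ctrl.tip_extent)
for n in("top","side","wrist"):
    d=optics.get_image(n); cv2.imwrite(f"pics/{n}0.png",d["image"]); print(n,{k:v for k,v in d.items() if k!="image"})
E
```

```text
pics
{'t': 0.0, 'q': array([ 1.04997100e+00,  5.33768659e-02,  1.61426827e+00, -2.10032481e-05,
        1.47600960e+00, -1.18999536e-01]), 'dq': array([-0.00079664,  0.00052163,  0.00154347,  0.00183076, -0.00010679,
       -0.00175645]), 'effort': array([ 1.43985588e-03, -3.93683624e+01, -3.70177603e+01, -3.97811550e-05,
        6.95518451e-03, -2.73671411e-06]), 'tool_pos': array([0.24414753, 0.57470327, 0.24406596]), 'tool_rot': array([-0.62681977, -3.07778205,  0.00308449]), 'contact_force': array([-0.40409883,  1.21178819,  0.3198054 ]), 'wrist_torque': array([-0.01731307,  0.00372857, -0.04143076]), 'grip_force': 0.0, 'opening': 0.08547322372806077} 0.014
top {'fx': 465.9235720961781, 'fy': 465.9235720961781, 'cx': 257.25642032231883, 'cy': 194.40080598821854, 'D': array([-0.05105421,  0.        ,  0.        ,  0.        ,  0.        ]), 'rvec': array([ 2.1701529 , -2.1076013 ,  0.13695952]), 'tvec': array([0.00502752, 0.57121437, 1.53320038])}
side {'fx': 364.33486024631395, 'fy': 364.33486024631395, 'cx': 251.23806088611542, 'cy': 195.13217327425951, 'D': array([-0.06393719,  0.        ,  0.        ,  0.        ,  0.        ]), 'rvec': array([ 2.20480291, -0.20540536,  0.12471627]), 'tvec': array([-0.54881563,  0.12390655,  0.90277574])}
wrist {'fx': 333.3110334524189, 'fy': 333.3110334524189, 'cx': 258.7234878685209, 'cy': 189.24550497014047, 'D': array([-0.0886269,  0.       ,  0.       ,  0.       ,  0.       ]), 'mount': array([[ 8.93564535e-04, -9.48551901e-01, -3.16620423e-01,
         8.10103427e-02],
       [ 9.99999379e-01,  6.36760693e-04,  9.14544338e-04,
        -5.12639395e-04],
       [-6.65881330e-04, -3.16621044e-01,  9.48551881e-01,
        -1.29571957e-01],
       [ 0.00000000e+00,  0.00000000e+00,  0.00000000e+00,
         1.00000000e+00]])}
```

```bash
python3 -c "
import cv2
for n in('top','side'):
    cv2.imwrite(f'pics/{n}0b.png',cv2.resize(cv2.imread(f'pics/{n}0.png'),(800,600),interpolation=cv2.INTER_CUBIC))"
```

```text
(no output)
```

View pics/top0b.png

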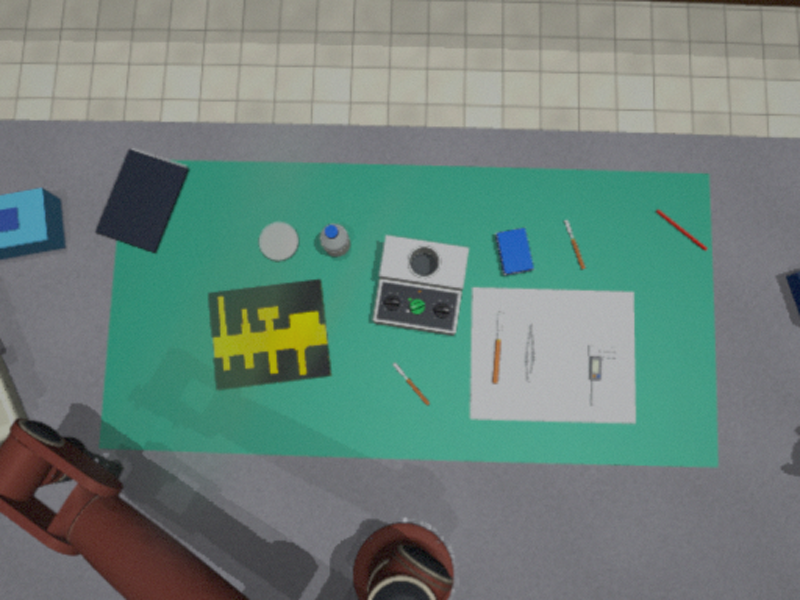

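View pics/side0b.png

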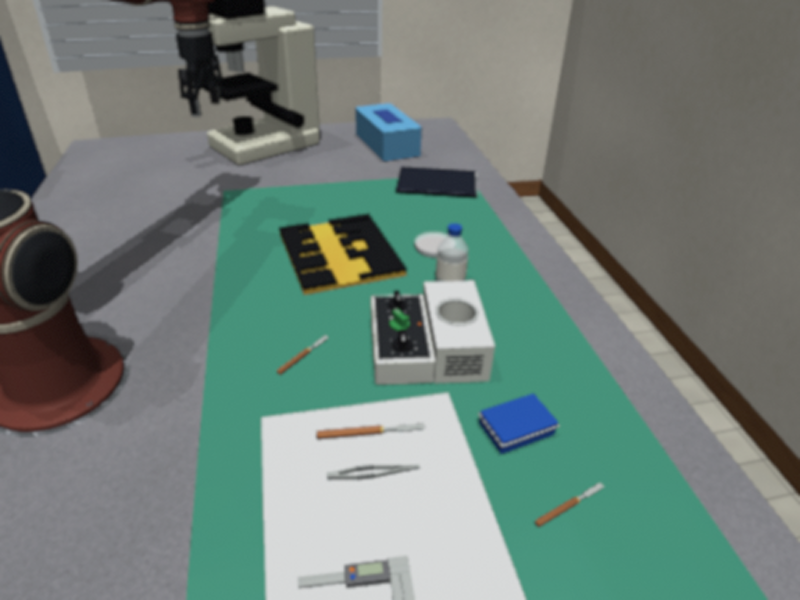

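The top view (800x600) shows these spatula candidates: the full-size one on the white sheet at (497,350), small ones at (411,384) and (574,245), and a red pen at (680,230). The forceps are at (530,352) and the caliper at (596,365). There is no scraper. The tray is at (270,335) and the steriliser at (420,285), with its green knob at (417,306). I choose the spatula on the sheet, about 150 mm long in this view.

```bash
cat > lib.py <<'E'
import numpy as np, cv2
from scipy.spatial.transform import Rotation as Ro
from station import ctrl, optics
def snap(n,fn=None):
    s=ctrl.get_obs(); d=optics.get_image(n)
    if fn: cv2.imwrite(f"pics/{fn}.png",d["image"])
    K=np.array([[d["fx"],0,d["cx"]],[0,d["fy"],d["cy"]],[0,0,1]])
    if n=="wrist":
        M=np.eye(4); M[:3,:3]=Ro.from_rotvec(s["tool_rot"]).as_matrix(); M[:3,3]=s["tool_pos"]
        M=M@d["mount"]; R=M[:3,:3].T; t=-R@M[:3,3]
    else: R=cv2.Rodrigues(d["rvec"])[0]; t=np.array(d["tvec"]).ravel()
    return dict(im=d["image"],K=K,D=d["D"],R=R,t=t)
def plane(c,px,z):
    px=np.asarray(px,float).reshape(-1,1,2)
    u=cv2.undistortPoints(px,c["K"],c["D"]).reshape(-1,2)
    d=np.c_[u,np.ones(len(u))]@c["R"]; o=-c["R"].T@c["t"]
    return o+d*((z-o[2])/d[:,2])[:,None]
def proj(c,P):
    return cv2.projectPoints(np.asarray(P,float).reshape(-1,1,3),cv2.Rodrigues(c["R"])[0],c["t"],c["K"],c["D"])[0].reshape(-1,2)
def down(h):  # tool pointing down, tool x heading h (world)
    return Ro.from_matrix(np.array([[np.cos(h),np.sin(h),0],[np.sin(h),-np.cos(h),0],[0,0,-1]]).T.reshape(3,3).T)
def go(p,R,s=None):
    s=s or ctrl.get_obs(); R0=Ro.from_rotvec(s["tool_rot"])
    print("at",np.round(s["tool_pos"],4),"-> shift",np.round(R0.inv().apply(np.array(p)-s["tool_pos"]),4),"turn",np.round((R0.inv()*R).as_rotvec(),4))
def comps(mask,amin=30):
    n,l,st,ce=cv2.connectedComponentsWithStats(mask.astype(np.uint8))
    return [(l==i,st[i,4],ce[i]) for i in range(1,n) if st[i,4]>=amin]
def axis(P):  # mean, heading and extent of points xy
    m=P.mean(0); w=np.linalg.svd(P-m,full_matrices=False)[2][0]; q=(P-m)@w
    return m,w,q.min(),q.max()
E
python3 - <<'E'
from lib import *
print(down(0.3).as_matrix().round(2))
c=snap("top"); im=c["im"]; hsv=cv2.cvtColor(im,cv2.COLOR_BGR2HSV); H,S,V=cv2.split(hsv)
def rep(name,m,z,amin=30):
    for k,a,ce in comps(m,amin):
        ys,xs=np.nonzero(k); P=plane(c,np.c_[xs,ys],z)[:,:2]
        mm,w,l,h=axis(P); print(name,a,ce.round(0),"xy",mm.round(3),"dir",w.round(2),"len",round(h-l,3), P.min(0).round(3),P.max(0).round(3))
rep("yellow",(H>20)&(H<35)&(S>150)&(V>120),.011,100)
rep("orange",(H>3)&(H<18)&(S>120)&(np.arange(384)[:,None]<270),.008,15)
rep("greenknob",(H>50)&(H<75)&(S>170)&(V>100),.07,15)
rep("blue",(H>105)&(H<125)&(S>150),.03,30)
q=lambda x,y:(x*.64,y*.64)
print(plane(c,[q(424,261)],.075),plane(c,[q(392,302),q(417,306),q(442,310)],.07),plane(c,[q(530,352),q(596,367)],.005))
E
```

```text
[[ 0.96  0.3   0.  ]
 [ 0.3  -0.96  0.  ]
 [ 0.    0.   -1.  ]]
yellow 1602 [172. 216.] xy [0.493 0.312] dir [ 0.11 -0.99] len 0.247 [0.415 0.188] [0.579 0.434]
orange 99 [490.   1.] xy [ 1.331 -0.825] dir [ 0.03 -1.  ] len 0.183 [ 1.325 -0.905] [ 1.338 -0.722]
orange 33 [369. 162.] xy [ 0.7   -0.365] dir [-0.94 -0.33] len 0.064 [ 0.669 -0.377] [ 0.729 -0.353]
orange 58 [317. 231.] xy [ 0.455 -0.187] dir [-1.    0.07] len 0.089 [ 0.411 -0.192] [ 0.5   -0.182]
orange 30 [268. 251.] xy [ 0.383 -0.018] dir [-0.74 -0.67] len 0.062 [ 0.36  -0.038] [0.406 0.004]
greenknob 44 [267. 196.] xy [ 0.564 -0.012] dir [-0.98 -0.21] len 0.028 [ 0.549 -0.021] [0.576 0.002]
blue 159 [  5. 140.] xy [0.742 0.922] dir [-0.99 -0.17] len 0.051 [0.716 0.899] [0.768 0.944]
blue 49 [211. 148.] xy [0.731 0.186] dir [0.64 0.77] len 0.025 [0.719 0.173] [0.745 0.198]
blue 474 [329. 160.] xy [ 0.698 -0.221] dir [-0.98 -0.2 ] len 0.093 [ 0.649 -0.259] [ 0.749 -0.183]
blue 96 [509. 184.] xy [ 0.634 -0.842] dir [-0.99 -0.11] len 0.08 [ 0.585 -0.851] [ 0.665 -0.83 ]
[[ 0.65941079 -0.02311501  0.075     ]] [[ 0.56982962  0.04246752  0.07      ]
 [ 0.56275084 -0.01083966  0.07      ]
 [ 0.55568872 -0.06402163  0.07      ]] [[ 0.47724282 -0.26122609  0.005     ]
 [ 0.44839213 -0.40589732  0.005     ]]
```

```bash
python3 - <<'E'
from lib import *
go([.56,-.01,.245],down(2.02))
E
```

```text
at [0.2442 0.5749 0.2445] -> shift [-0.5194 -0.4148 -0.    ] turn [-1.200e-03  3.000e-04  7.198e-01]
```

```bash
python3 -m jog '[[[-0.035,-0.028,0],[0,0,0]],[[-0.07,-0.056,0],[0,0,0]],[[-0.105,-0.084,0],[0,0,0]],[[-0.14,-0.112,0],[0,0,0]],[[-0.175,-0.14,0],[0,0,0]]]' 0.5
python3 -m jog '[[[-0.035,-0.028,0],[0,0,0]],[[-0.07,-0.056,0],[0,0,0]],[[-0.105,-0.084,0],[0,0,0]],[[-0.14,-0.112,0],[0,0,0]],[[-0.175,-0.14,0],[0,0,0]]]'
python3 -m jog '[[[-0.035,-0.028,0],[0,0,0]],[[-0.07,-0.056,0],[0,0,0]],[[-0.105,-0.084,0],[0,0,0]],[[-0.14,-0.112,0],[0,0,0]],[[-0.17,-0.135,0],[0,0,0]]]'
python3 -m jog '[[[0,0,0],[0,0,0.14]],[[0,0,0],[0,0,0.28]],[[0,0,0],[0,0,0.42]],[[0,0,0],[0,0,0.56]],[[0,0,0],[0,0,0.7]]]'
python3 -m jog '[[[0,0,0],[0,0,0.02]],[[0,0,0],[0,0,0.02]],[[0,0,0],[0,0,0.02]]]'
python3 - <<'E'
from lib import *
c=snap("wrist","knob1"); s=ctrl.get_obs(); print(s["tool_pos"],s["tool_rot"],s["q"])
cv2.imwrite("pics/knob1.png",c["im"])
E
```

```text
t: 0.7
tool_pos: [0.3511, 0.3763, 0.2451]
tool_rot: [0.626, 3.078, -0.0]
contact_force: [1.0, -0.3, 0.3]
opening: 0.0426
grip_force: 0.0
t: 1.2
tool_pos: [0.4575, 0.1789, 0.2453]
tool_rot: [0.627, 3.078, 0.0]
contact_force: [0.0, 0.5, -0.3]
opening: 0.0426
grip_force: 0.0
t: 1.7
tool_pos: [0.5613, -0.0123, 0.2451]
tool_rot: [-0.629, -3.078, 0.0]
contact_force: [-0.9, 0.9, -0.0]
opening: 0.0426
grip_force: 0.0
t: 2.2
tool_pos: [0.5605, -0.0102, 0.245]
tool_rot: [-1.652, -2.671, 0.0]
contact_force: [0.3, -0.5, -0.3]
opening: 0.0427
grip_force: 0.0
t: 2.5
tool_pos: [0.5607, -0.0101, 0.2452]
tool_rot: [-1.669, -2.662, 0.0]
contact_force: [0.3, 0.9, 1.0]
opening: 0.0428
grip_force: 0.0
[ 0.5606717  -0.01006224  0.24524994] [-1.66903520e+00 -2.66146515e+00  1.52440163e-05] [-1.50665747e-01 -1.00142850e-01  1.76325127e+00  2.47294833e-05
  1.47856535e+00 -6.01231951e-01]
```

View pics/knob1.png

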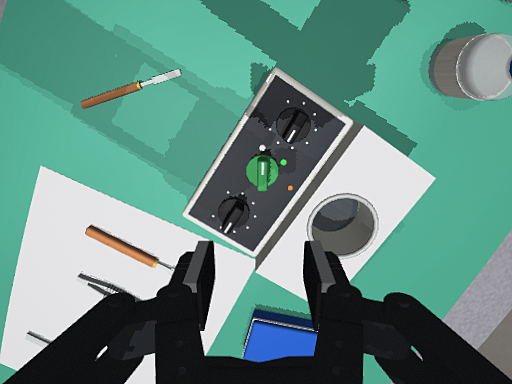

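The wrist view shows the green knob at (262,170) with its bar upright in the image, so it is aligned with the tool. The white "off" dot is at (262,148), the green "on" dot at (283,162), the dials at (293,125) and (234,213), and the well at (342,225).

```bash
python3 - <<'E'
from lib import *
c=snap("wrist"); H,S,V=cv2.split(cv2.cvtColor(c["im"],cv2.COLOR_BGR2HSV))
m=(H>50)&(H<75)&(S>140)&(V>60); 
for k,a,ce in comps(m[140:200,230:275],40):
    ys,xs=np.nonzero(k); px=np.c_[xs+230,ys+140]; print(a,px.min(0),px.max(0))
    for z in(.056,.075):
        P=plane(c,px,z)[:,:2]; (x,y),r=cv2.minEnclosingCircle(P.astype(np.float32)); print("z",z,"centre",round(x,4),round(y,4),"r",round(r,4))
w=(S<60)&(V>150); w[:, :258]=0;w[:,268:]=0;w[:158]=0;w[195:]=0
ys,xs=np.nonzero(w); print("line px",len(xs)); P=plane(c,np.c_[xs,ys],.075)[:,:2]; mm,v,l,h=axis(P); print(mm,np.arctan2(v[1],v[0]),l,h)
# bar top: brightest green
b=m.copy(); b[:,:]=m&(V>np.percentile(V[m],75)); b[:,:245]=0;b[:,278:]=0;b[:150]=0;b[195:]=0
ys,xs=np.nonzero(b); P=plane(c,np.c_[xs,ys],.075)[:,:2]; mm,v,l,h=axis(P); print("bright",len(xs),mm,np.arctan2(v[1],v[0]),l,h)
# ring & dots
g=plane(c,[[342,225]],.075); print("well",g, "dials",plane(c,[[293,125],[234,213]],.056)); print("dots",plane(c,[[262,148],[283,162]],.05))
z=cv2.resize(c["im"][110:280,200:400],(800,680))[:600]; cv2.imwrite("pics/knob1z.png",z)
E
```

```text
724 [246 155] [274 190]
z 0.056 centre 0.5672 -0.0161 r 0.0185
z 0.075 centre 0.5647 -0.0114 r 0.0174
line px 29
[ 0.56328925 -0.00751952] -1.1622969939081633 -0.0062531182651249535 0.005326553807573274
bright 167 [ 0.56964166 -0.01244229] -0.8460070517570476 -0.02027960481427841 0.012100904198450805
well [[ 0.65960873 -0.02486201  0.075     ]] dials [[ 0.57312519  0.03924976  0.056     ]
 [ 0.56017911 -0.06736532  0.056     ]]
dots [[0.55693841 0.005325   0.05      ]
 [0.5820896  0.00173623 0.05      ]]
```

View pics/knob1z.png

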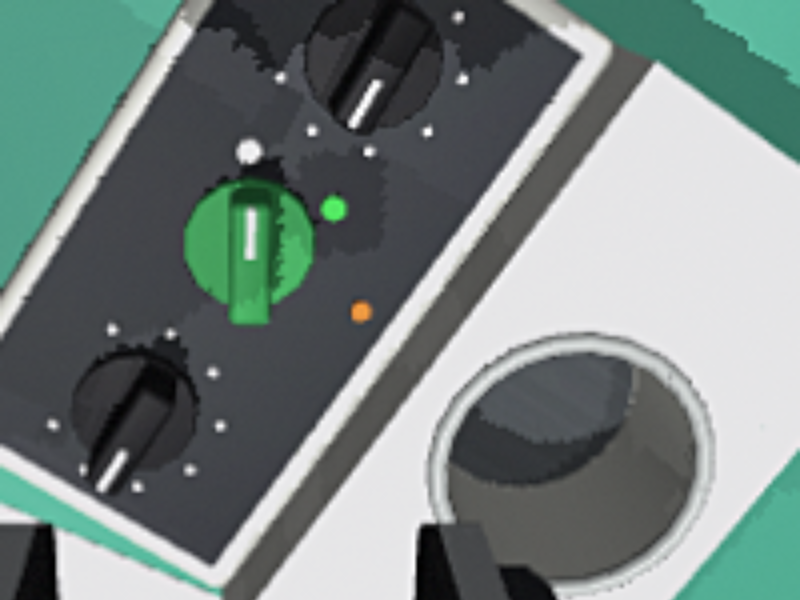

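```bash
python3 - <<'E'
from lib import *
c=snap("wrist")
z=lambda x,y:(200+x/4-.4,110+y/4-.4)
print("disc",plane(c,[z(250,243)],.056)); P=plane(c,[z(251,207),z(249,322),z(232,260),z(270,260)],.075);print("bar",P[:2].mean(0),np.linalg.norm(P[0]-P[1]),np.linalg.norm(P[2]-P[3]),np.arctan2(*(P[0]-P[1])[1::-1]))
P=plane(c,[z(373,42),z(136,402)],.056);print("dials",P,P.mean(0),np.linalg.norm(P[0]-P[1]))
P=plane(c,[z(571,333),z(571,590),z(430,462),z(713,462)],.075);print("ring",P[:2].mean(0),P[2:].mean(0))
go([*plane(c,[z(250,243)],.056)[0,:2],.12],down(2.02))
E
```

```text
disc [[ 0.56633437 -0.01375601  0.056     ]]
bar [ 0.56626105 -0.01406078  0.075     ] 0.028000539231765237 0.008880851641432971 2.008360660189304
dials [[ 0.57091705  0.04328057  0.056     ]
 [ 0.55849422 -0.06463041  0.056     ]] [ 0.56470564 -0.01067492  0.056     ] 0.10862368788185342
ring [ 0.66068221 -0.02580944  0.075     ] [ 0.66041643 -0.02472068  0.075     ]
at [ 0.5607 -0.0101  0.2453] -> shift [-0.0058  0.0035  0.1253] turn [-0.     -0.      0.0007]
```

```bash
python3 -m jog '[[[-0.005,0.003,0.045],[0,0,0]],[[-0.005,0.003,0.09],[0,0,0]],[[-0.005,0.003,0.125],[0,0,0]],[[-0.005,0.003,0.15],[0,0,0]],[[-0.005,0.003,0.169],[0,0,0]]]' 0.35
python3 -m jog '[[[0,0,0],[0,0,0]],[[0,0,0],[0,0,0]],[[0,0,0],[0,0,0]],[[0,0,0],[0,0,0]],[[0,0,0],[0,0,0]]]' 0 40
python3 -m jog '[[[0,0,0],[0,0,0]],[[0,0,0],[0,0,0]],[[0,0,0],[0,0,0]]]'
```

```text
t: 3.15
tool_pos: [0.5643, -0.0131, 0.0738]
tool_rot: [-1.669, -2.658, 0.002]
contact_force: [-0.0, 1.0, 0.5]
opening: 0.0299
grip_force: 0.0
t: 3.65
tool_pos: [0.5652, -0.0125, 0.0749]
tool_rot: [-1.671, -2.66, -0.002]
contact_force: [5.5, 2.7, -15.0]
opening: 0.0085
grip_force: 45.2
t: 3.95
tool_pos: [0.5652, -0.0125, 0.0749]
tool_rot: [-1.671, -2.66, -0.002]
contact_force: [5.0, 1.9, -15.5]
opening: 0.0086
grip_force: 45.2
```

```bash
python3 -m jog '[[[0,0,0],[0,0,0.1]],[[0,0,0],[0,0,0.2]],[[0,0,0],[0,0,0.3]],[[0,0,0],[0,0,0.4]],[[0,0,0],[0,0,0.5]]]'
python3 -m jog '[[[0,0,0],[0,0,0.1]],[[0,0,0],[0,0,0.2]],[[0,0,0],[0,0,0.3]],[[0,0,0],[0,0,0.4]],[[0,0,0],[0,0,0.5]]]'
python3 -m jog '[[[0,0,0],[0,0,0.08]],[[0,0,0],[0,0,0.16]],[[0,0,0],[0,0,0.24]],[[0,0,0],[0,0,0.24]],[[0,0,0],[0,0,0.24]]]'
python3 -c "
from lib import *; s=ctrl.get_obs(); print(s['tool_pos'],s['wrist_torque'],s['opening'],s['q'])"
```

```text
t: 4.45
tool_pos: [0.5658, -0.0124, 0.0749]
tool_rot: [2.281, 2.16, 0.004]
contact_force: [8.0, 3.0, -17.7]
opening: 0.0084
grip_force: 44.9
t: 4.95
tool_pos: [0.5664, -0.0125, 0.0749]
tool_rot: [2.745, 1.528, 0.006]
contact_force: [11.0, 2.8, -20.4]
opening: 0.0088
grip_force: 44.7
t: 5.45
tool_pos: [0.5666, -0.0127, 0.0749]
tool_rot: [2.904, 1.197, 0.007]
contact_force: [11.0, 1.5, -20.4]
opening: 0.0088
grip_force: 46.6
[ 0.56658938 -0.01270183  0.07494316] [ 0.30842578 -1.80360889  0.65093404] 0.008831744339947675 [-1.54360249e-01  8.05396841e-02  1.88440523e+00  1.47590127e-03
  1.17244374e+00  6.33844829e-01]
```

```bash
python3 -m jog '[[[0,0,0],[0,0,0]],[[0,0,0],[0,0,0]],[[0,0,0],[0,0,0]],[[0,0,0],[0,0,0]]]' 0.35
python3 -m jog '[[[0,0,-0.02],[0,0,0]],[[0,0,-0.06],[0,0,0]],[[0,0,-0.11],[0,0,0]],[[0,0,-0.16],[0,0,0]],[[0,0,-0.21],[0,0,0]]]'
python3 -m jog '[[[0,0,0],[0,0,-0.14]],[[0,0,0],[0,0,-0.28]],[[0,0,0],[0,0,-0.42]],[[0,0,0],[0,0,-0.56]],[[0,0,0],[0,0,-0.7]]]'
python3 -m jog '[[[0,0,0],[0,0,-0.09]],[[0,0,0],[0,0,-0.09]],[[0,0,0],[0,0,-0.09]]]'
python3 - <<'E'
from lib import *
c=snap("wrist"); z=cv2.resize(c["im"],(768,576)); cv2.imwrite("pics/knobon.png",z); print(ctrl.get_obs()["q"])
E
python3 -m jog '[[[0,0,0],[0,0.14,0]],[[0,0,0],[0,0.28,0]],[[0,0,0],[0,0.42,0]],[[0,0,0],[0,0.56,0]],[[0,0,0],[0,0.7,0]]]'
python3 -m jog '[[[0,0,0],[0,0,0]],[[0,0,0],[0,0,0]],[[0,0,0],[0,0,0]]]'
python3 -c "
from lib import *; s=ctrl.get_obs(); print(s['tool_pos'],s['tool_rot'],s['q'])"
```

```text
t: 5.85
tool_pos: [0.5663, -0.0135, 0.0777]
tool_rot: [2.905, 1.194, 0.003]
contact_force: [0.7, -0.1, 0.4]
opening: 0.0299
grip_force: 0.0
t: 6.35
tool_pos: [0.5652, -0.0133, 0.289]
tool_rot: [2.905, 1.194, 0.001]
contact_force: [0.2, 0.1, -0.3]
opening: 0.0297
grip_force: 0.0
t: 6.85
tool_pos: [0.5655, -0.0134, 0.287]
tool_rot: [2.314, 2.124, 0.001]
contact_force: [0.4, 0.9, -0.0]
opening: 0.03
grip_force: 0.0
t: 7.15
tool_pos: [0.5656, -0.0133, 0.2867]
tool_rot: [2.224, 2.218, 0.0]
contact_force: [0.4, -0.4, -0.7]
opening: 0.0299
grip_force: 0.0
[-1.55139647e-01 -1.09998338e-01  1.70376635e+00 -2.33669414e-05
  1.54740186e+00 -1.52424198e-01]
t: 7.7
tool_pos: [0.5659, -0.0138, 0.2875]
tool_rot: [-1.815, -1.812, -0.669]
contact_force: [-0.3, -0.1, -1.3]
opening: 0.0298
grip_force: 0.0
t: 8.0
tool_pos: [0.5659, -0.0127, 0.2873]
tool_rot: [-1.817, -1.818, -0.662]
contact_force: [0.9, 0.3, 0.7]
opening: 0.03
grip_force: 0.0
[ 0.56586047 -0.01274971  0.2872604 ] [-1.81729537 -1.81789078 -0.66220945] [-0.43853837 -0.00600431  1.70628252  0.63190883  1.74214606 -0.42502404]
```

View pics/knobon.png

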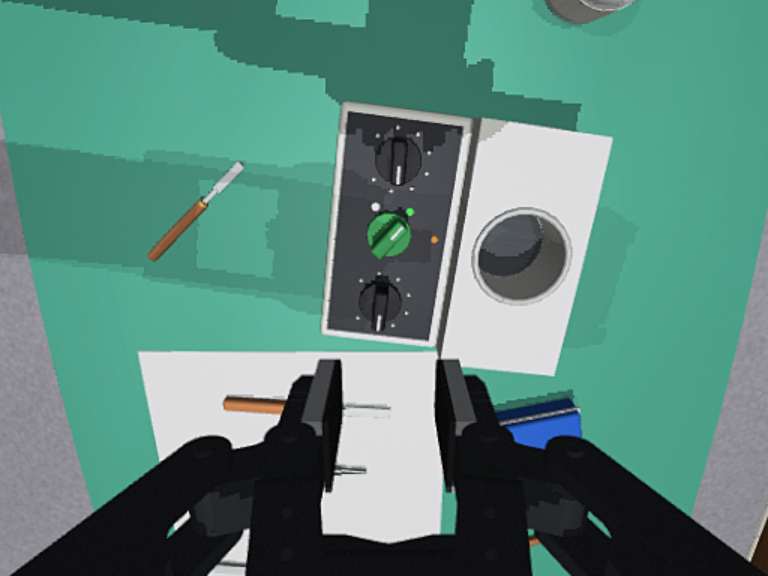

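```bash
python3 -m jog '[[[0,0,0],[0,-0.14,0]],[[0,0,0],[0,-0.28,0]],[[0,0,0],[0,-0.42,0]],[[0,0,0],[0,-0.56,0]],[[0,0,0],[0,-0.7,0]]]'
python3 -m jog '[[[-0.04,-0.02,0],[0,0,0]],[[-0.08,-0.04,0],[0,0,0]],[[-0.12,-0.06,0.01],[0,0,0]],[[-0.16,-0.08,0.02],[0,0,0]],[[-0.207,-0.096,0.03],[0,0,0]]]'
python3 -m jog '[[[0,0,0],[0,0,-0.14]],[[0,0,0],[0,0,-0.28]],[[0,0,0],[0,0,-0.42]],[[0,0,0],[0,0,-0.56]],[[0,0,0],[0,0,-0.7]]]'
python3 -m jog '[[[0,0,0],[0,0,-0.14]],[[0,0,0],[0,0,-0.28]],[[0,0,0],[0,0,-0.42]],[[0,0,0],[0,0,-0.56]],[[0,0,0],[0,0,-0.7]]]'
python3 -m jog '[[[0,0,0],[0,0,-0.14]],[[0,0,0],[0,0,-0.17]],[[0,0,0],[0,0,-0.17]],[[0,0,0],[0,0,-0.17]]]'
python3 - <<'E'
from lib import *
c=snap("wrist"); z=cv2.resize(c["im"],(768,576)); cv2.imwrite("pics/spat.png",z); s=ctrl.get_obs();print(s["q"],s["tool_pos"],s["tool_rot"])
H,S,V=cv2.split(cv2.cvtColor(c["im"],cv2.COLOR_BGR2HSV))
for k,a,ce in comps((H>3)&(H<18)&(S>120),100):
    ys,xs=np.nonzero(k); P=plane(c,np.c_[xs,ys],.006)[:,:2]; m,w,l,h=axis(P); print(a,ce,m,"yaw",np.arctan2(w[1],w[0]),h-l,"mid",m+w*(h+l)/2)
E
```

```text
t: 8.5
tool_pos: [0.5663, -0.0124, 0.2895]
tool_rot: [2.214, 2.215, -0.002]
contact_force: [0.1, 0.1, -0.7]
opening: 0.0302
grip_force: 0.0
t: 9.0
tool_pos: [0.4695, -0.2196, 0.2581]
tool_rot: [2.216, 2.221, 0.0]
contact_force: [0.8, 0.3, -1.2]
opening: 0.0301
grip_force: 0.0
t: 9.5
tool_pos: [0.4703, -0.2189, 0.2581]
tool_rot: [1.314, 2.85, -0.002]
contact_force: [0.7, -0.5, 0.2]
opening: 0.0301
grip_force: 0.0
t: 10.0
tool_pos: [0.4704, -0.2188, 0.2581]
tool_rot: [0.257, 3.128, -0.004]
contact_force: [0.6, 0.4, -0.8]
opening: 0.03
grip_force: 0.0
t: 10.4
tool_pos: [0.4701, -0.219, 0.2575]
tool_rot: [0.002, 3.14, -0.002]
contact_force: [0.2, 0.3, -0.6]
opening: 0.0299
grip_force: 0.0
[-5.79754040e-01 -2.13358416e-01  1.84394705e+00 -3.23227074e-04
  1.50933964e+00 -2.14914318e+00] [ 0.46998138 -0.21916157  0.25725731] [ 2.17879384e-03  3.14037485e+00 -1.85413677e-03]
506 [434.6916996   77.29644269] [ 0.38438257 -0.02230725] yaw 0.7371300665988559 0.07166081884675866 mid [ 0.38564656 -0.02115974]
791 [284.15297092 137.26295828] [ 0.45409465 -0.19056135] yaw -0.06497648056284215 0.09350375076427855 mid [ 0.45602412 -0.1906869 ]
```

View pics/spat.png

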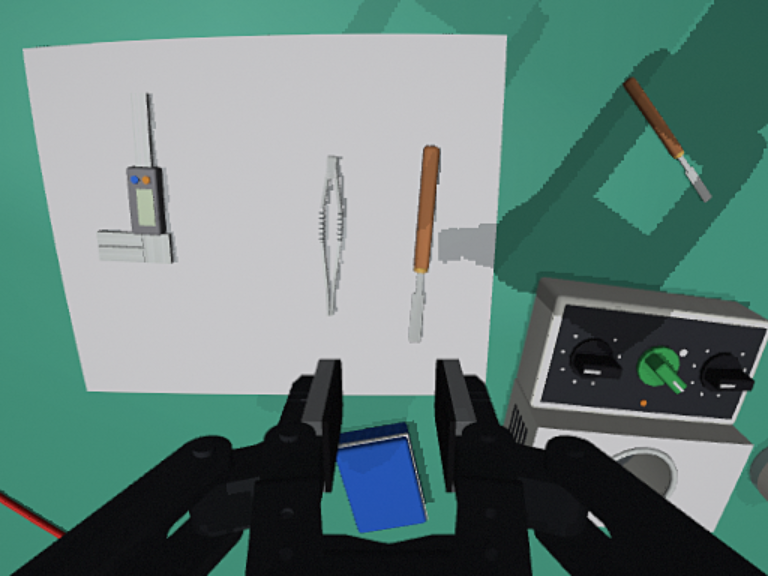

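The spatula handle spans (430,148)-(421,270) and its blade ends at (415,340). The measured handle length of 93.5 mm identifies it, since the small one at (655,118) measures 72 mm. The forceps have their tip at (331,312) and the caliper is at (147,200).

```bash
python3 - <<'E'
from lib import *
go([.4585,-.191,.017],down(np.pi-.065))
E
python3 -m jog '[[[0.0115,0.028,0.04],[0,0,0.065]],[[0.0115,0.028,0.09],[0,0,0.065]],[[0.0115,0.028,0.14],[0,0,0.065]],[[0.0115,0.028,0.18],[0,0,0.065]],[[0.0115,0.028,0.2],[0,0,0.065]]]'
python3 -m jog '[[[0,0,0.02],[0,0,0]],[[0,0,0.04],[0,0,0]],[[0,0,0.04],[0,0,0]],[[0,0,0.04],[0,0,0]]]'
python3 -m jog '[[[0,0,0],[0,0,0]],[[0,0,0],[0,0,0]],[[0,0,0],[0,0,0]],[[0,0,0],[0,0,0]],[[0,0,0],[0,0,0]]]' 0 50
```

```text
at [ 0.47   -0.2192  0.2573] -> shift [0.0118 0.0284 0.2402] turn [-0.0011  0.0013  0.0636]
t: 10.95
tool_pos: [0.4557, -0.1899, 0.0523]
tool_rot: [-0.105, -3.134, -0.004]
contact_force: [0.8, 0.1, 0.3]
opening: 0.03
grip_force: 0.0
t: 11.35
tool_pos: [0.4583, -0.1915, 0.0166]
tool_rot: [-0.105, -3.14, -0.0]
contact_force: [0.1, -0.1, 0.5]
opening: 0.03
grip_force: 0.0
t: 11.85
tool_pos: [0.4587, -0.1919, 0.0174]
tool_rot: [0.105, 3.139, -0.001]
contact_force: [-1.7, 0.4, 6.2]
opening: 0.0104
grip_force: 51.9
```

```bash
python3 -m jog '[[[0,0,-0.04],[0,0,0]],[[0,0,-0.09],[0,0,0]],[[0,0,-0.14],[0,0,0]],[[0,0,-0.19],[0,0,0]],[[0,0,-0.24],[0,0,0]]]'
python3 -m jog '[[[0,0,0],[0,0,0.14]],[[0,0,0],[0,0,0.28]],[[0,0,0],[0,0,0.42]],[[0,0,0],[0,0,0.56]],[[0,0,0],[0,0,0.7]]]'
python3 -m jog '[[[0,0,0],[0,0,0.14]],[[0,0,0],[0,0,0.28]],[[0,0,0],[0,0,0.42]],[[0,0,0],[0,0,0.56]],[[0,0,0],[0,0,0.7]]]'
python3 -m jog '[[[0,0,0],[0,0,0.105]],[[0,0,0],[0,0,0.105]]]'
python3 -m jog '[[[0,0,0],[0,0.12,0]],[[0,0,0],[0,0.24,0]],[[0,0,0],[0,0.36,0]],[[0,0,0],[0,0.48,0]],[[0,0,0],[0,0.6,0]]]'
python3 -m jog '[[[0,0,0],[0,0.12,0]],[[0,0,0],[0,0.24,0]],[[0,0,0],[0,0.36,0]],[[0,0,0],[0,0.48,0]],[[0,0,0],[0,0.55,0]]]'
python3 -m jog '[[[0,0,0],[0,0,0]],[[0,0,0],[0,0,0]]]'
cat >> lib.py <<'E'
TIP=np.array([-.110,0,.0119])
def dip(depth,side=.006,well=(.6605,-.025),tilt=1.15):
    R=down(np.pi/2)*Ro.from_rotvec([0,tilt,0])
    p=np.array([well[0],well[1]-side,.075-depth])-R.apply(TIP)
    s=ctrl.get_obs(); print("tip now",s["tool_pos"]+Ro.from_rotvec(s["tool_rot"]).apply(TIP),"q",s["q"].round(2)); go(p,R,s)
E
python3 -c "
from lib import *
dip(-.04); dip(.04)"
```

```text
t: 12.35
tool_pos: [0.4575, -0.1912, 0.2579]
tool_rot: [-0.105, -3.139, -0.0]
contact_force: [1.2, -0.3, -0.3]
opening: 0.0103
grip_force: 51.2
t: 12.85
tool_pos: [0.4578, -0.1914, 0.2558]
tool_rot: [-1.183, -2.909, -0.0]
contact_force: [-0.8, -0.2, -0.0]
opening: 0.0097
grip_force: 51.2
t: 13.35
tool_pos: [0.4578, -0.1914, 0.2557]
tool_rot: [-2.109, -2.327, 0.0]
contact_force: [-0.3, 0.2, -0.3]
opening: 0.01
grip_force: 51.2
t: 13.55
tool_pos: [0.4578, -0.1915, 0.2558]
tool_rot: [-2.222, -2.22, 0.0]
contact_force: [0.5, 0.2, 0.3]
opening: 0.0104
grip_force: 51.2
t: 14.05
tool_pos: [0.4582, -0.192, 0.2568]
tool_rot: [-1.876, -1.879, -0.587]
contact_force: [0.6, -0.1, -1.0]
opening: 0.0103
grip_force: 51.3
t: 14.55
tool_pos: [0.4578, -0.192, 0.255]
tool_rot: [-1.51, -1.508, -0.984]
contact_force: [0.3, 0.4, -0.5]
opening: 0.0103
grip_force: 51.3
t: 14.75
tool_pos: [0.4581, -0.1917, 0.2561]
tool_rot: [-1.513, -1.513, -0.98]
contact_force: [-0.3, -0.3, -1.1]
opening: 0.0104
grip_force: 51.3
tip now [ 0.45813325 -0.22582382  0.15081888] q [-0.88  0.19  1.71  0.76  2.12 -0.78]
at [ 0.4581 -0.1917  0.2561] -> shift [0.047  0.2022 0.1925] turn [0.0009 0.0009 0.0003]
tip now [ 0.45813325 -0.22582382  0.15081888] q [-0.88  0.19  1.71  0.76  2.12 -0.78]
at [ 0.4581 -0.1917  0.2561] -> shift [-0.026   0.2022  0.2252] turn [0.0009 0.0009 0.0003]
```

```bash
python3 -m jog '[[[0.008,0.033,0.032],[0,0,0]],[[0.016,0.066,0.064],[0,0,0]],[[0.024,0.1,0.096],[0,0,0]],[[0.032,0.134,0.128],[0,0,0]],[[0.04,0.168,0.16],[0,0,0]]]'
python3 -m jog '[[[0.007,0.034,0.032],[0,0,0]],[[0.007,0.034,0.032],[0,0,0]],[[0.007,0.034,0.032],[0,0,0]]]'
python3 -c "
from lib import *
c=snap('side'); p=proj(c,ctrl.get_obs()['tool_pos'])[0].astype(int); print(p)
cv2.imwrite('pics/dip0.png',cv2.resize(c['im'][100:290,170:370],(800,600)))
w=snap('wrist'); cv2.imwrite('pics/dip0w.png',w['im'])
dip(.04)"
```

```text
t: 15.25
tool_pos: [0.6278, -0.0276, 0.229]
tool_rot: [-1.513, -1.517, -0.982]
contact_force: [-0.4, -0.3, -0.7]
opening: 0.0102
grip_force: 51.3
t: 15.55
tool_pos: [0.6605, 0.0041, 0.2218]
tool_rot: [-1.511, -1.516, -0.979]
contact_force: [-0.7, -0.4, -0.6]
opening: 0.0098
grip_force: 51.3
[293 144]
tip now [ 0.66034751 -0.03187413  0.11660779] q [-0.45  0.38  1.54  1.    1.8  -0.53]
at [0.6602 0.0023 0.2218] -> shift [-0.0741  0.0002  0.0341] turn [0.0015 0.0013 0.0012]
```

View pics/dip0.png

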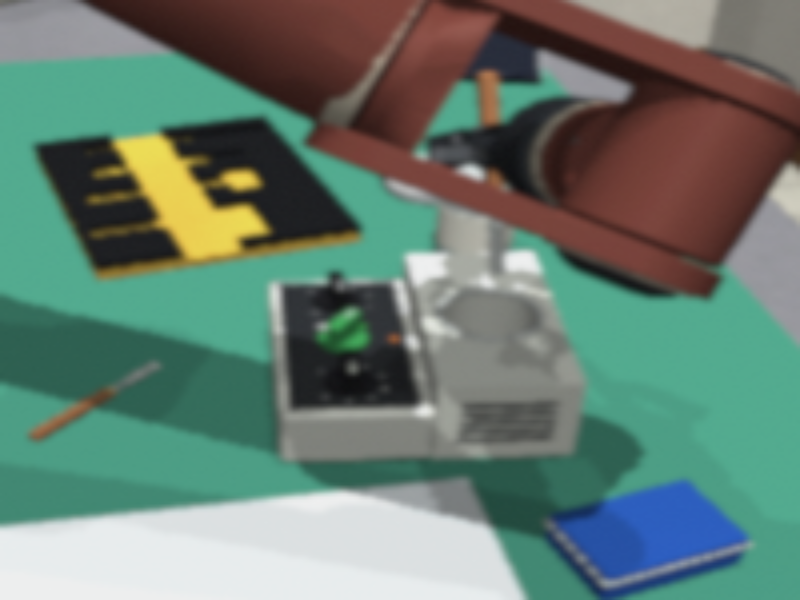

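The side view shows the forearm hiding the blade. The well is at (495,315) with nothing near it, so I check the tip in the wrist view.

View pics/dip0w.png

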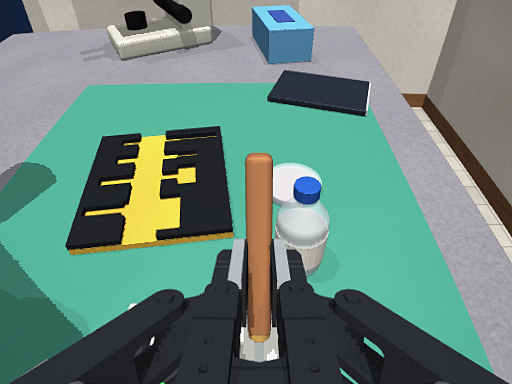

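The wrist view shows the handle held straight between the pads, from (259,157) to (259,340), and clear of the bottle at (302,220). I descend into the well and dwell.

```bash
python3 -m jog '[[[-0.012,0,0.006],[0,0,0]],[[-0.024,0,0.012],[0,0,0]],[[-0.036,0,0.017],[0,0,0]],[[-0.048,0,0.022],[0,0,0]],[[-0.06,0,0.028],[0,0,0]]]'
python3 -m jog '[[[-0.014,0,0.006],[0,0,0]],[[-0.014,0,0.006],[0,0,0]],[[-0.014,0,0.006],[0,0,0]],[[-0.014,0,0.006],[0,0,0]],[[-0.014,0,0.006],[0,0,0]]]'
python3 -c "
from lib import *
dip(.04); print(ctrl.get_obs()['contact_force'])
c=snap('top'); cv2.imwrite('pics/dip1.png',cv2.resize(c['im'][130:240,210:330],(720,660))[:600])"
for i in 1 2 3 4; do :; done
python3 -m jog '[[[0,0,0],[0,0,0]],[[0,0,0],[0,0,0]],[[0,0,0],[0,0,0]],[[0,0,0],[0,0,0]],[[0,0,0],[0,0,0]]]' >/dev/null
python3 -m jog '[[[0,0,0],[0,0,0]],[[0,0,0],[0,0,0]],[[0,0,0],[0,0,0]],[[0,0,0],[0,0,0]],[[0,0,0],[0,0,0]]]' >/dev/null
python3 -m jog '[[[0,0,0],[0,0,0]],[[0,0,0],[0,0,0]],[[0,0,0],[0,0,0]],[[0,0,0],[0,0,0]],[[0,0,0],[0,0,0]]]' >/dev/null
python3 -m jog '[[[0,0,0],[0,0,0]],[[0,0,0],[0,0,0]],[[0,0,0],[0,0,0]],[[0,0,0],[0,0,0]],[[0,0,0],[0,0,0]]]'
```

```text
t: 16.15
tool_pos: [0.66, 0.0035, 0.153]
tool_rot: [-1.514, -1.51, -0.98]
contact_force: [0.1, 0.6, -0.9]
opening: 0.0103
grip_force: 51.3
t: 16.65
tool_pos: [0.6608, 0.0033, 0.1405]
tool_rot: [-1.513, -1.513, -0.982]
contact_force: [0.2, -0.1, -0.0]
opening: 0.0102
grip_force: 51.3
tip now [ 0.66095733 -0.03084023  0.03522582] q [-0.45  0.49  1.56  0.98  1.74 -0.63]
at [0.6608 0.0033 0.1405] -> shift [-0.0003 -0.0003 -0.0001] turn [0.0016 0.0006 0.0012]
[ 0.15518055 -0.05055396 -0.03100203]
t: 18.7
tool_pos: [0.6603, 0.0035, 0.1395]
tool_rot: [-1.513, -1.511, -0.98]
contact_force: [-1.3, 0.0, -0.2]
opening: 0.0101
grip_force: 51.3
```

View pics/dip1.png

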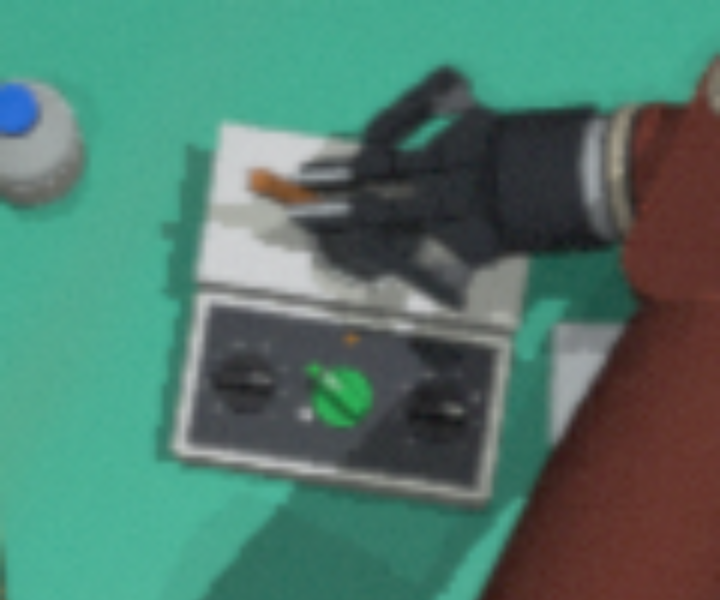

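```bash
python3 -m jog '[[[0,0,0],[0,0,0]],[[0,0,0],[0,0,0]],[[0.03,0,-0.013],[0,0,0]],[[0.07,0,-0.031],[0,0,0]],[[0.11,0,-0.049],[0,0,0]]]' >/dev/null
python3 -m jog '[[[0.02,0,-0.009],[0,0,0]],[[0.03,0,-0.013],[0,-0.14,0]],[[0.03,0,-0.013],[0,-0.28,0]],[[0.03,0,-0.013],[0,-0.42,0]],[[0.03,0,-0.013],[0,-0.56,0]]]'
python3 -m jog '[[[0,0,0],[0,-0.14,0]],[[0,0,0],[0,-0.28,0]],[[0,0,0],[0,-0.42,0]],[[0,0,0],[0,-0.56,0]],[[0,0,0],[0,-0.59,0]]]' >/dev/null
python3 -m jog '[[[0.04,-0.025,0],[0,0,0]],[[0.08,-0.05,0],[0,0,0]],[[0.12,-0.075,0],[0,0,0]],[[0.16,-0.1,0],[0,0,0]],[[0.2,-0.12,0],[0,0,0]]]' >/dev/null
python3 -m jog '[[[0.04,-0.02,0],[0,0,0]],[[0.08,-0.04,0],[0,0,0]],[[0.1,-0.04,0],[0,0,0]],[[0.1,-0.04,0],[0,0,0]]]'
python3 -m jog '[[[0,0,0],[0,0,-0.14]],[[0,0,0],[0,0,-0.28]],[[0,0,0],[0,0,-0.42]],[[0,0,0],[0,0,-0.56]],[[0,0,0],[0,0,-0.7]]]' >/dev/null
python3 -m jog '[[[0,0,0],[0,0,-0.14]],[[0,0,0],[0,0,-0.28]],[[0,0,0],[0,0,-0.42]],[[0,0,0],[0,0,-0.56]],[[0,0,0],[0,0,-0.7]]]' >/dev/null
python3 -m jog '[[[0,0,0],[0,0,-0.14]],[[0,0,0],[0,0,-0.28]],[[0,0,0],[0,0,-0.28]],[[0,0,0],[0,0,-0.28]]]'
python3 - <<'E'
from lib import *
c=snap("wrist"); cv2.imwrite("pics/tray.png",cv2.resize(c["im"],(768,576))); s=ctrl.get_obs(); print(s["tool_pos"],s["tool_rot"],s["q"])
np.savez("tray.npz",**c)
E
```

```text
t: 19.7
tool_pos: [0.6603, 0.0033, 0.2924]
tool_rot: [-1.891, -1.888, -0.569]
contact_force: [-0.2, 0.2, -0.5]
opening: 0.0103
grip_force: 51.2
t: 21.1
tool_pos: [0.4997, 0.3058, 0.2914]
tool_rot: [-2.217, -2.222, 0.002]
contact_force: [-0.3, -1.2, -0.5]
opening: 0.0102
grip_force: 51.3
t: 22.5
tool_pos: [0.501, 0.3031, 0.292]
tool_rot: [0.163, -3.136, 0.0]
contact_force: [-0.8, 0.5, 1.0]
opening: 0.0098
grip_force: 51.2
[0.50088194 0.30336624 0.29209432] [ 1.64180549e-01 -3.13628648e+00  1.60507886e-04] [ 4.17400749e-01 -6.35606805e-02  1.65117749e+00  2.65806430e-04
  1.55495744e+00 -1.25800186e+00]
```

View pics/tray.png

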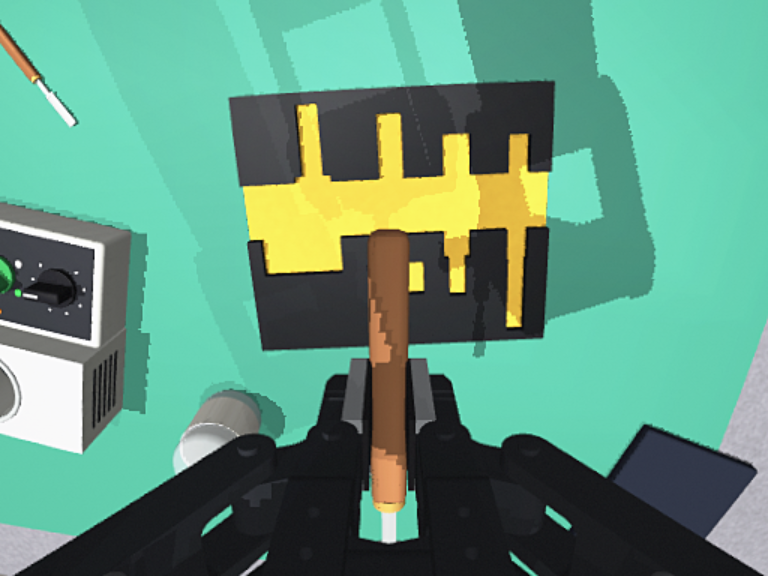

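The wrist view shows the tray foam corners at (230,97), (554,81), (543,338) and (262,350). The spatula pocket is the right column (518,135-325) with its tip at the bottom, followed by forceps (455), scraper (390) and caliper (310). The spatula is held straight.

```bash
python3 - <<'E'
from lib import *
c=dict(np.load("tray.npz")); im=c["im"]
H,S,V=cv2.split(cv2.cvtColor(im,cv2.COLOR_BGR2HSV))
# refine corners: dark quad
dark=((V<75)&(H>-1)); 
q=lambda a:np.array(a)/1.5-.2
cor=q([(230,97),(554,81),(543,338),(262,350)]); 
g=cv2.cvtColor(im,cv2.COLOR_BGR2GRAY)
cor=cv2.cornerSubPix(g,cor.astype(np.float32).reshape(-1,1,2),(3,3),(-1,-1),(3,30,.01)).reshape(-1,2); print(cor*1.5)
P=plane(c,cor,.020)[:,:2]; M=np.array([(-.092,-.125),(-.092,.125),(.122,.125),(.122,-.125)])
mc,pc=M.mean(0),P.mean(0); A=(M-mc).T@(P-pc); U,s,Vt=np.linalg.svd(A); R=(U@Vt).T; t=pc-R@mc; yaw=np.arctan2(R[1,0],R[0,0])
print("yaw",yaw,"t",t,"res mm",((M@R.T+t-P)*1e3).round(1))
np.savez("traypose.npz",R=R,t=t,yaw=yaw)
tray=lambda px,z:((plane(c,px,z)[:,:2]-t)@R*1e3).round(1)
Y=(H>18)&(H<35)&(S>130)&(V>90)
for x in(-75,-55,-45,-35,35,50,60,65,72,100):
    L=np.array([[x/1e3,y] for y in np.arange(-.124,.124,.0005)])@R.T+t
    px=proj(c,np.c_[L,np.full(len(L),.015)]).round().astype(int); v=Y[px[:,1],px[:,0]].astype(int); e=np.nonzero(np.diff(v))[0]
    print(x,[(round(float(tray([px[i]+.5*0],.020)[0,1]),1),round(float(tray([px[i]],.011)[0,1]),1)) for i in e])
E
```

```text
[[227.72694  96.95102]
 [554.1061   80.22694]
 [542.32056 337.48404]
 [261.66058 350.14   ]]
yaw 0.15331528599268263 t [0.48728945 0.30746137] res mm [[-0.1 -0. ]
 [ 0.1 -0.1]
 [-0.   0.1]
 [-0.   0. ]]
-75 [(-73.9, -75.5), (-57.6, -58.8)]
-55 [(-73.4, -75.0), (-58.2, -59.4), (-13.6, -13.8), (6.2, 6.4), (42.3, 43.4), (58.7, 60.1)]
-45 [(-73.3, -74.8), (-57.8, -59.0), (-13.0, -13.2), (5.8, 6.0), (37.5, 38.4), (58.6, 60.0), (89.3, 91.4), (104.8, 107.2)]
-35 [(-74.1, -75.7), (-57.5, -58.7), (-13.6, -13.8), (6.5, 6.7), (37.3, 38.2), (58.6, 60.0), (89.5, 91.6), (105.0, 107.5)]
35 [(-112.7, -115.2), (-47.3, -48.3), (37.3, 38.2), (58.4, 59.8), (89.6, 91.7), (104.7, 107.1)]
50 [(-112.0, -114.4), (-47.2, -48.2), (8.2, 8.4), (19.4, 19.9), (40.8, 41.8), (54.6, 55.9), (91.2, 93.3), (103.9, 106.3)]
60 [(7.8, 8.1), (20.4, 21.0), (40.7, 41.7), (54.6, 55.9), (90.2, 92.3), (104.2, 106.6)]
65 [(7.6, 7.9), (20.3, 20.8), (40.6, 41.6), (54.6, 55.9), (90.3, 92.4), (104.4, 106.8)]
72 [(6.1, 6.3), (20.1, 20.6), (40.5, 41.5), (54.6, 55.9), (90.5, 92.6), (104.7, 107.1)]
100 [(91.2, 93.3), (104.4, 106.8)]
```

```bash
cat >> lib.py <<'E'
def tray(x,y):
    d=np.load("traypose.npz"); return d["R"]@np.array([x,y])+d["t"], float(d["yaw"])
def totool(c,px,z0):  # pixel -> tool xy at tool-z z0 (wrist cam)
    M=optics.get_image("wrist")["mount"]; u=cv2.undistortPoints(np.array(px,float).reshape(-1,1,2),c["K"],c["D"]).reshape(-1,2)
    d=np.c_[u,np.ones(len(u))]@M[:3,:3].T; return M[:3,3]+d*((z0-M[2,3])/d[:,2])[:,None]
E
python3 - <<'E'
from lib import *
c=dict(np.load("tray.npz")); H,S,V=cv2.split(cv2.cvtColor(c["im"],cv2.COLOR_BGR2HSV))
m=(H>3)&(H<19)&(S>100)&(V>40); m[:,:235]=0; m[:,285:]=0; m[:150]=0
k=max(comps(m,100),key=lambda a:a[1])[0]; ys,xs=np.nonzero(k); print("rows",ys.min(),ys.max())
for z in(.0064,.012): print(z,totool(c,[[xs[ys==y].mean(),y] for y in(ys.min(),ys.min()+20,ys.max())],z).round(4))
p,y=tray(0,.0983); print(p,y); go([*p,.08],down(np.pi+y)); go([*p,.029],down(np.pi+y))
E
```

```text
rows 153 340
0.0064 [[ 0.0517  0.      0.0064]
 [ 0.0431 -0.0006  0.0064]
 [-0.0465  0.0028  0.0064]]
0.012 [[ 0.0505  0.      0.012 ]
 [ 0.0415 -0.0006  0.012 ]
 [-0.0518  0.003   0.012 ]]
[0.47227753 0.40460833] 0.15331528599268263
at [0.5008 0.3038 0.2924] -> shift [0.0176 0.1033 0.2124] turn [ 0.     -0.0005 -0.0472]
at [0.5008 0.3038 0.2924] -> shift [0.0175 0.1033 0.2634] turn [ 0.     -0.0005 -0.0472]
```

```bash
python3 -m jog '[[[0.009,0.046,0],[0,0,-0.047]],[[0.0175,0.09,0.02],[0,0,-0.047]],[[0.0175,0.1033,0.065],[0,0,-0.047]],[[0.0175,0.1033,0.11],[0,0,-0.047]],[[0.0175,0.1033,0.16],[0,0,-0.047]]]' >/dev/null
python3 -m jog '[[[0,0,0.02],[0,0,0]],[[0,0,0.04],[0,0,0]],[[0,0,0.055],[0,0,0]],[[0,0,0.055],[0,0,0]],[[0,0,0.055],[0,0,0]]]'
python3 - <<'E'
from lib import *
p,y=tray(0,.0983); go([*p,.029],down(np.pi+y))
E
```

```text
t: 23.65
tool_pos: [0.4724, 0.4052, 0.0781]
tool_rot: [-0.243, 3.132, 0.001]
contact_force: [-0.1, 0.2, -0.5]
opening: 0.0099
grip_force: 51.2
at [0.4724 0.4052 0.0781] -> shift [ 0.0003 -0.0006  0.0491] turn [0.0003 0.0005 0.0015]
```

```bash
python3 -m jog '[[[0,0,0.012],[0,0,0]],[[0,0,0.024],[0,0,0]],[[0,0,0.03],[0,0,0]],[[0,0,0.036],[0,0,0]],[[0,0,0.04],[0,0,0]]]'
python3 -m jog '[[[0,0,0.003],[0,0,0]],[[0,0,0.006],[0,0,0]],[[0,0,0.0085],[0,0,0]],[[0,0,0.0085],[0,0,0]],[[0,0,0.0085],[0,0,0]]]'
```

```text
t: 24.15
tool_pos: [0.4718, 0.4048, 0.0367]
tool_rot: [0.243, -3.131, 0.001]
contact_force: [0.4, 0.5, -1.4]
opening: 0.01
grip_force: 51.2
t: 24.65
tool_pos: [0.4721, 0.4051, 0.0292]
tool_rot: [-0.244, 3.132, 0.0]
contact_force: [-0.5, -0.8, -0.5]
opening: 0.0102
grip_force: 51.2
```

```bash
python3 -m jog '[[[0,0,0],[0,0,0]],[[0,0,0],[0,0,0]],[[0,0,0],[0,0,0]]]' 0.3
python3 -m jog '[[[0,0,-0.01],[0,0,0]],[[0,0,-0.04],[0,0,0]],[[0,0,-0.09],[0,0,0]],[[0,0,-0.14],[0,0,0]],[[0,0,-0.19],[0,0,0]]]'
python3 - <<'E'
from lib import *
c=snap("wrist"); 
z=cv2.resize(c["im"][20:300,130:430],None,fx=2,fy=2); cv2.imwrite("pics/placed1.png",z)
s=ctrl.get_obs(); go([.566,-.013,.22],down(0.824),s); print(s["q"])
E
```

```text
t: 24.95
tool_pos: [0.4722, 0.4051, 0.0293]
tool_rot: [-0.244, 3.132, 0.0]
contact_force: [0.4, 0.4, 1.0]
opening: 0.0257
grip_force: 0.0
t: 25.45
tool_pos: [0.4718, 0.4049, 0.2219]
tool_rot: [-0.244, 3.132, 0.001]
contact_force: [0.6, 0.5, -0.3]
opening: 0.0257
grip_force: 0.0
at [0.4756 0.4075 0.2335] -> shift [-0.024  -0.4295  0.0107] turn [ 2.2500e-02 -2.2000e-03  2.4729e+00]
[ 5.89713640e-01  5.25864347e-02  1.63292510e+00 -4.66854949e-06
  1.43882945e+00 -1.13646624e+00]
```

View pics/placed1.png

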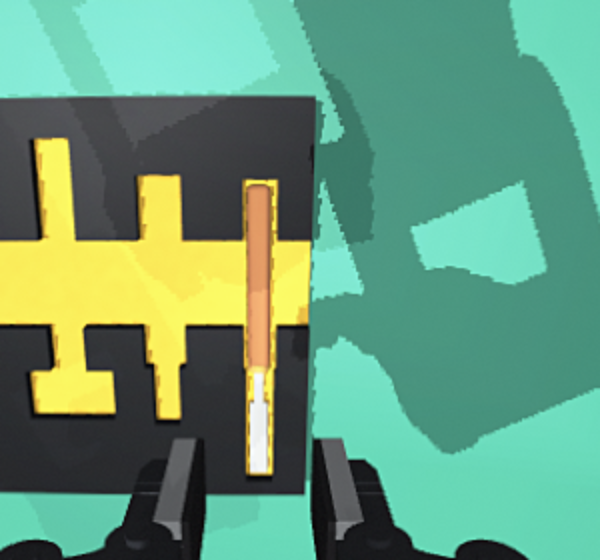

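The spatula lies within its pocket outline at zoomed (258,185)-(258,472), tip in the narrow end. Next is the knob, to switch off.

```bash
python3 -m jog '[[[0,0,0],[0,0,0]],[[-0.002,-0.04,0],[0,0,0]],[[-0.004,-0.085,0],[0,0,0]],[[-0.007,-0.13,0],[0,0,0]],[[-0.01,-0.175,0],[0,0,0]]]' 0.35
python3 -m jog '[[[-0.003,-0.045,0],[0,0,0]],[[-0.006,-0.09,0],[0,0,0]],[[-0.009,-0.135,0],[0,0,0]],[[-0.012,-0.18,0],[0,0,0]],[[-0.014,-0.225,0],[0,0,0]]]' >/dev/null
python3 -m jog '[[[0,-0.03,0],[0,0,0.14]],[[0,-0.03,0],[0,0,0.28]],[[0,-0.03,0],[0,0,0.42]],[[0,-0.03,0],[0,0,0.56]],[[0,-0.03,0],[0,0,0.7]]]' >/dev/null
python3 -m jog '[[[0,0,0],[0,0,0.14]],[[0,0,0],[0,0,0.28]],[[0,0,0],[0,0,0.42]],[[0,0,0],[0,0,0.56]],[[0,0,0],[0,0,0.7]]]' >/dev/null
python3 -m jog '[[[0,0,0],[0,0,0.14]],[[0,0,0],[0,0,0.28]],[[0,0,0],[0,0,0.42]],[[0,0,0],[0,0,0.56]],[[0,0,0],[0,0,0.7]]]' >/dev/null
python3 -m jog '[[[0,0,0],[0,0,0.14]],[[0,0,0],[0,0,0.28]],[[0,0,0],[0,0,0.37]],[[0,0,0],[0,0,0.37]],[[0,0,0],[0,0,0.37]]]'
python3 - <<'E'
from lib import *
s=ctrl.get_obs(); go([.5665,-.013,.078],down(0.815),s); print(s["q"])
E
```

```text
t: 26.0
tool_pos: [0.5083, 0.232, 0.218]
tool_rot: [0.245, -3.13, 0.001]
contact_force: [1.3, -0.9, 0.3]
opening: 0.0295
grip_force: 0.0
t: 28.5
tool_pos: [0.5618, -0.016, 0.2183]
tool_rot: [-2.875, -1.264, 0.002]
contact_force: [-0.4, -0.4, -0.5]
opening: 0.0299
grip_force: 0.0
at [ 0.5618 -0.016   0.2183] -> shift [0.0055 0.0016 0.1403] turn [-0.0012  0.0008  0.0137]
[-1.60916337e-01 -7.81255806e-02  1.78798047e+00 -3.36879479e-06
  1.43320055e+00  5.81188949e-01]
```

```bash
python3 -m jog '[[[0.0055,0.0016,0.04],[0,0,0.014]],[[0.0055,0.0016,0.08],[0,0,0.014]],[[0.0055,0.0016,0.11],[0,0,0.014]],[[0.0055,0.0016,0.13],[0,0,0.014]],[[0.0055,0.0016,0.14],[0,0,0.014]]]' >/dev/null
python3 -m jog '[[[0,0,0],[0,0,0]],[[0,0,0],[0,0,0]],[[0,0,0],[0,0,0]],[[0,0,0],[0,0,0]],[[0,0,0],[0,0,0]]]' 0 40
python3 -m jog '[[[0,0,0],[0,0,-0.1]],[[0,0,0],[0,0,-0.2]],[[0,0,0],[0,0,-0.3]],[[0,0,0],[0,0,-0.4]],[[0,0,0],[0,0,-0.5]]]'
python3 -m jog '[[[0,0,0],[0,0,-0.1]],[[0,0,0],[0,0,-0.2]],[[0,0,0],[0,0,-0.3]],[[0,0,0],[0,0,-0.4]],[[0,0,0],[0,0,-0.5]]]'
python3 -m jog '[[[0,0,0],[0,0,-0.1]],[[0,0,0],[0,0,-0.2]],[[0,0,0],[0,0,-0.25]],[[0,0,0],[0,0,-0.25]],[[0,0,0],[0,0,-0.25]]]'
python3 -c "
from lib import *; s=ctrl.get_obs(); print(s['wrist_torque'])"
```

```text
t: 29.5
tool_pos: [0.5667, -0.013, 0.0789]
tool_rot: [-2.885, -1.242, 0.001]
contact_force: [-1.5, 0.7, -6.9]
opening: 0.0084
grip_force: 43.4
t: 30.0
tool_pos: [0.5663, -0.0127, 0.079]
tool_rot: [-2.483, -1.921, 0.002]
contact_force: [-2.8, 1.4, -4.4]
opening: 0.0084
grip_force: 43.6
t: 30.5
tool_pos: [0.5658, -0.0127, 0.0789]
tool_rot: [-1.93, -2.474, 0.002]
contact_force: [-5.9, 1.9, -2.2]
opening: 0.0086
grip_force: 43.8
t: 31.0
tool_pos: [0.5656, -0.0127, 0.0789]
tool_rot: [-1.614, -2.69, 0.001]
contact_force: [-6.5, 1.6, -3.4]
opening: 0.0087
grip_force: 44.8
[ 0.27302238  1.00501497 -0.57196606]
```

```bash
python3 -m jog '[[[0,0,0],[0,0,0]],[[0,0,0],[0,0,0]],[[0,0,0],[0,0,0]],[[0,0,0],[0,0,0]]]' 0.35 >/dev/null
python3 -m jog '[[[0,0,-0.02],[0,0,0]],[[0,0,-0.06],[0,0,0]],[[0,0,-0.1],[0,0,0]],[[0,0,-0.14],[0,0,0]],[[0,0,-0.18],[0,0,0]]]'
python3 -c "
from lib import *
c=snap('wrist','offraw'); cv2.imwrite('pics/off.png',cv2.resize(c['im'][100:250,180:380],(800,600)))"
python3 -m jog '[[[-0.03,-0.03,0],[0,0,0]],[[-0.06,-0.065,0],[0,0,0]],[[-0.09,-0.1,0],[0,0,0]],[[-0.12,-0.135,0],[0,0,0]],[[-0.15,-0.165,0],[0,0,0]]]' >/dev/null
python3 -m jog '[[[-0.03,-0.03,0],[0,0,-0.1]],[[-0.058,-0.055,0],[0,0,-0.24]],[[-0.058,-0.055,0],[0,0,-0.38]],[[-0.058,-0.055,0],[0,0,-0.52]],[[-0.058,-0.055,0],[0,0,-0.66]]]' >/dev/null
python3 -m jog '[[[0,0,0],[0,0,-0.14]],[[0,0,0],[0,0,-0.28]],[[0,0,0],[0,0,-0.42]],[[0,0,0],[0,0,-0.42]],[[0,0,0],[0,0,-0.42]]]'
python3 - <<'E'
from lib import *
c=snap("wrist"); cv2.imwrite("pics/sheet2.png",cv2.resize(c["im"],(768,576))); np.savez("sheet2.npz",**c)
E
```

```text
t: 31.9
tool_pos: [0.5672, -0.0131, 0.2613]
tool_rot: [1.613, 2.695, 0.001]
contact_force: [0.5, 0.2, -0.3]
opening: 0.0302
grip_force: 0.0
t: 33.45
tool_pos: [0.4716, -0.3005, 0.2592]
tool_rot: [0.003, 3.141, -0.001]
contact_force: [-0.7, -0.2, -0.3]
opening: 0.0298
grip_force: 0.0
```

View pics/off.png

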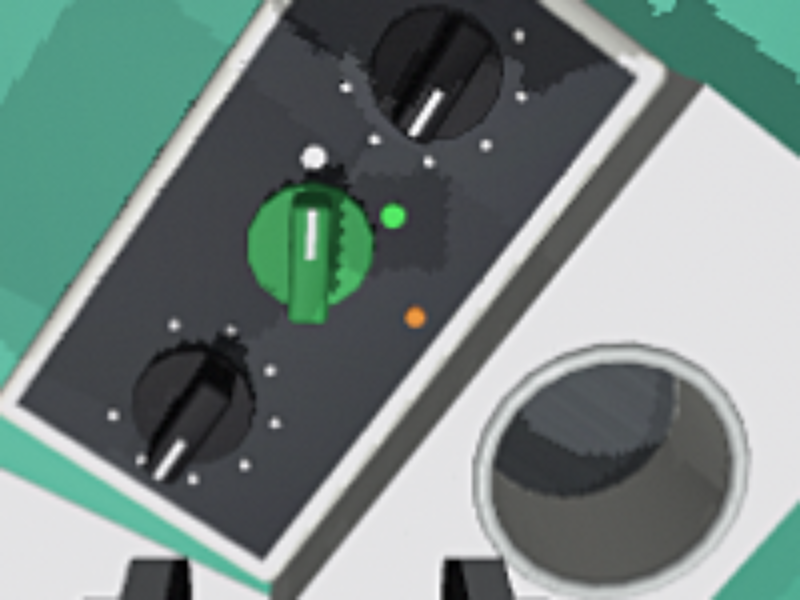

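View pics/sheet2.png

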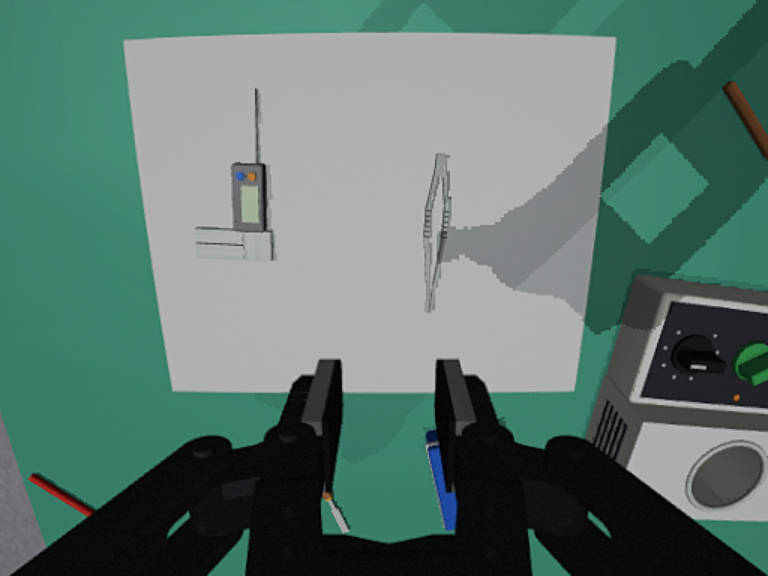

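The power knob points at the white "off" dot at (312,157) and the dials are unchanged. The forceps run from their back end at (441,155) to the tip at (430,311), widest near row 217. The caliper's beam is at (257,90-165), its display at (248,197), and its jaws reach left at (235,243).

```bash
python3 - <<'E'
from lib import *
c=dict(np.load("sheet2.npz")); im=c["im"]; g=cv2.cvtColor(im,cv2.COLOR_BGR2GRAY).astype(int)
sub=g[98:214,275:308]; bg=np.median(g[98:140,310:330]); print("bg",bg)
m=np.abs(sub-bg)>14
k=[a for a in comps(m,20)]; print([(int(a[1]),a[2].round(0)) for a in k])
for r in range(0,116,5): print(98+r, "".join("#" if v else "." for v in m[r]))
H,S,V=cv2.split(cv2.cvtColor(im,cv2.COLOR_BGR2HSV))
d=(V<125)[100:165,140:190]
for r in range(0,65,4): print(100+r, "".join("#" if v else "." for v in d[r]))
E
```

```text
bg 176.0
[(1204, array([17., 56.]))]
98 .................................
103 ...............##########........
108 ...............########..........
113 ..............#######.#..........
118 .............#####.###.##........
123 ............#####...#####........
128 ...........#####....####.........
133 .........######.....######.......
138 ........###.##......##..##.......
143 ........#####.......##.###.......
148 ........#####.......#####........
153 .......######......##..##########
158 .......######...#################
163 .......######...#################
168 ........#####...#################
173 ........##.##..###########....#..
178 ........##.#...####..............
183 ........####.######..............
188 ........####.####................
193 .........######..................
198 .........######..................
203 ........#######..................
208 ..........###....................
213 .................................
100 ...............................##.................
104 ...............................##.................
108 .................###...........###................
112 ..............########################............
116 ..............###.....###.....########............
120 ...............############..#########............
124 ...............#####............######............
128 ...............######...........######............
132 ...............#####............######............
136 ...............######............#####............
140 ................#####............#####............
144 ................#####...........######............
148 ................#######....#.....#####............
152 ######################################............
156 ........................................##........
160 ........................................##........
164 ......................#..................##.......
```

```bash
python3 - <<'E'
from lib import *
c=dict(np.load("sheet2.npz"))
P=plane(c,[[293.5,102],[286.3,210]],.005)[:,:2]; d=P[1]-P[0]; L=np.linalg.norm(d); print(P,L,"yaw",np.arctan2(d[1],d[0]),"origin",P[0]+d/L*.052, P[1]-d/L*.075)
for r in(143,148): 
    a=plane(c,[[282.5,r]],0)[0]; b=plane(c,[[299.8,r]],.01)[0]; print(a,b,(a+b)/2,a[1]-b[1])
    print("axis y there", P[0][1]+d[1]/d[0]*((a+b)[0]/2-P[0][0]))
# caliper: display top corners z .013
Q=plane(c,[[154,112],[171.5,112],[155,153],[171.5,153]],.013)[:,:2]; print("disp",Q,Q.mean(0))
print("beam end",plane(c,[[171.3,59.5]],.0055),"jaw",plane(c,[[180,173]],.005))
E
```

```text
[[ 0.41533671 -0.26178547]
 [ 0.54587928 -0.26673928]] 0.13063652329127382 yaw -0.03792964447962319 origin [ 0.46729931 -0.26375734] [ 0.47093322 -0.26389524]
[ 0.4629476  -0.27289742  0.        ] [ 0.46104681 -0.25372342  0.01      ] [ 0.46199721 -0.26331042  0.005     ] -0.019173996632978252
axis y there -0.26355613545286966
[ 0.46892774 -0.27277631  0.        ] [ 0.46687816 -0.25351602  0.01      ] [ 0.46790295 -0.26314616  0.005     ] -0.01926028666700591
axis y there -0.26378024581933784
disp [[ 0.42488331 -0.4179225 ]
 [ 0.42513931 -0.3981061 ]
 [ 0.47165833 -0.42102705]
 [ 0.47178545 -0.40166464]] [ 0.4483666  -0.40968007]
beam end [[ 0.36897912 -0.39634273  0.0055    ]] jaw [[ 0.49804428 -0.39545995  0.005     ]]
```

```bash
python3 - <<'E'
from lib import *
go([.469,-.2637,.017],down(np.pi-.038))
E
python3 -m jog '[[[0.0025,0.037,0.04],[0,0,0.038]],[[0.0025,0.037,0.09],[0,0,0.038]],[[0.0025,0.037,0.135],[0,0,0.038]],[[0.0025,0.037,0.175],[0,0,0.038]],[[0.0025,0.037,0.2],[0,0,0.038]]]' 0.45 >/dev/null
python3 -m jog '[[[0,0,0.02],[0,0,0]],[[0,0,0.04],[0,0,0]],[[0,0,0.042],[0,0,0]],[[0,0,0.042],[0,0,0]]]'
python3 -m jog '[[[0,0,0],[0,0,0]],[[0,0,0],[0,0,0]],[[0,0,0],[0,0,0]],[[0,0,0],[0,0,0]],[[0,0,0],[0,0,0]]]' 0 40
python3 -m jog '[[[0,0,-0.02],[0,0,0]],[[0,0,-0.06],[0,0,0]],[[0,0,-0.11],[0,0,0]],[[0,0,-0.16],[0,0,0]],[[0,0,-0.21],[0,0,0]]]'
```

```text
at [ 0.4716 -0.3004  0.2592] -> shift [0.0027 0.0368 0.2422] turn [-0.0003  0.0003  0.0368]
t: 34.4
tool_pos: [0.4688, -0.2632, 0.0169]
tool_rot: [-0.059, -3.14, -0.001]
contact_force: [-0.1, 1.0, 0.1]
opening: 0.0385
grip_force: 0.0
t: 34.9
tool_pos: [0.4701, -0.2642, 0.0188]
tool_rot: [0.058, 3.139, -0.003]
contact_force: [-0.4, 0.2, 6.3]
opening: 0.0155
grip_force: 39.8
t: 35.4
tool_pos: [0.4684, -0.263, 0.2288]
tool_rot: [-0.058, -3.141, -0.0]
contact_force: [1.6, -0.1, -0.4]
opening: 0.0154
grip_force: 39.1
```

```bash
cat >> lib.py <<'E'
def toolpx(c,P):
    M=optics.get_image("wrist")["mount"]; R=M[:3,:3].T
    return cv2.projectPoints(np.array(P,float).reshape(-1,1,3),cv2.Rodrigues(R)[0],-R@M[:3,3],c["K"],c["D"])[0].reshape(-1,2)
E
python3 - <<'E'
from lib import *
c=snap("wrist","fheld"); g=cv2.cvtColor(c["im"],cv2.COLOR_BGR2GRAY).astype(int)
p=toolpx(c,[[.052,0,.0138],[.0,0,.0138],[-.075,0,.0138]]); print(p)
x,y=p[0].round().astype(int)
print(x-12); [print(r,g[r,x-12:x+13]) for r in range(y-10,y+14,2)]
E
```

```text
[[259.86160658 148.61637151]
 [259.64928184 254.14773383]
 [259.39568633 368.84487884]]
248
139 [179 178 178 179 179 179 179 178 178 179 179 179 179 179 179 179 178 179
 179 179 179 177 178 179 178]
141 [178 178 180 184 178 180 181 181 182 182 181 182 182 181 181 180 183 183
 181 179 182 179 179 178 179]
143 [179 178 183 162  77  40  47  48  48  47  49  47  48  48  47  46  45  41
  35  57 177 183 179 179 178]
145 [178 179 185 159  76  46  48  51  53  51  51  50  51  50  49  50  50  49
  45  31 171 184 181 179 178]
147 [178 180 182 173 160 158 161 161 161 161 161 162 161 163 151 147 148 147
 145 140 169 181 180 178 179]
149 [178 179 180 168 151 148 148 149 150 149 149 149 149 150 138 135 137 136
 135 132 165 180 180 178 179]
151 [179 178 182 168 149 147 148 148 147 147 147 147 142 144 136 135 136 135
 136 131 163 180 180 178 178]
153 [179 179 181 167 150 147 148 147 149 146 137 133 135 136 135 135 135 135
 134 130 164 180 180 179 178]
155 [179 180 181 167 149 148 148 148 147 149 138 135 136 135 137 135 135 135
 134 129 165 180 178 178 178]
157 [178 179 181 169 150 140 140 140 141 139 135 134 137 135 136 136 136 135
 134 129 175 181 178 179 178]
159 [177 178 183 168 150 137 135 135 135 134 135 136 135 136 136 135 135 135
 135 129 175 181 179 179 178]
161 [179 179 182 167 145 134 135 135 136 136 135 134 135 134 136 137 135 136
 134 127 175 181 178 179 178]
```

```bash
python3 - <<'E'
from lib import *
c=snap("wrist")
print(totool(c,[[259.7,146.3]],.0088),totool(c,[[259.7,142.2]],.0188))
p,y=tray(0,.0485); print(p,y); s=ctrl.get_obs(); R=Ro.from_rotvec(s["tool_rot"]); go([*p,s["tool_pos"][2]],down(np.pi+y),s)
E
```

```text
[[ 5.4011637e-02 -8.7664204e-05  8.8000000e-03]] [[ 5.39173854e-02 -5.16529216e-05  1.88000000e-02]]
[0.47988276 0.35539247] 0.15331528599268263
at [ 0.4687 -0.2631  0.2266] -> shift [1.160e-02 6.185e-01 2.000e-04] turn [ 0.0003 -0.0003 -0.1901]
```

```bash
python3 -m jog '[[[0.001,0.045,0],[0,0,0]],[[0.002,0.09,0],[0,0,0]],[[0.003,0.135,0],[0,0,0]],[[0.003,0.18,0],[0,0,0]],[[0.004,0.225,0],[0,0,0]]]' >/dev/null
python3 -m jog '[[[0.001,0.045,0],[0,0,0]],[[0.002,0.09,0],[0,0,0]],[[0.003,0.135,0],[0,0,0]],[[0.003,0.18,0],[0,0,0]],[[0.004,0.225,0],[0,0,0]]]' >/dev/null
python3 -m jog '[[[0.001,0.045,0],[0,0,0]],[[0.001,0.09,0],[0,0,0]],[[0.002,0.135,0],[0,0,0]],[[0.002,0.1685,0],[0,0,-0.1]],[[0.002,0.1685,0.03],[0,0,-0.19]]]' >/dev/null
python3 -m jog '[[[0,0,0.04],[0,0,0]],[[0,0,0.08],[0,0,0]],[[0,0,0.115],[0,0,0]],[[0,0,0.115],[0,0,0]],[[0,0,0.115],[0,0,0]]]'
python3 - <<'E'
from lib import *
p,y=tray(.002,.0485); go([*p,.0305],down(np.pi+y))
E
```

```text
t: 37.65
tool_pos: [0.4803, 0.3543, 0.0801]
tool_rot: [0.24, -3.128, 0.003]
contact_force: [-0.1, 0.5, 0.9]
opening: 0.0155
grip_force: 39.2
at [0.4803 0.3543 0.0801] -> shift [-0.002   0.0013  0.0495] turn [-0.0016 -0.0043 -0.0002]
```

```bash
python3 -m jog '[[[-0.002,0.001,0.01],[0,0,0]],[[-0.002,0.001,0.022],[0,0,0]],[[-0.002,0.001,0.03],[0,0,0]],[[-0.002,0.001,0.036],[0,0,0]],[[-0.002,0.001,0.04],[0,0,0]]]'
python3 -m jog '[[[0,0,0.003],[0,0,0]],[[0,0,0.006],[0,0,0]],[[0,0,0.009],[0,0,0]],[[0,0,0.009],[0,0,0]],[[0,0,0.009],[0,0,0]]]'
python3 - <<'E'
from lib import *
p,y=tray(.002,.0485); go([*p,.0305],down(np.pi+y))
E
```

```text
t: 38.15
tool_pos: [0.4833, 0.3562, 0.0414]
tool_rot: [0.24, -3.132, 0.0]
contact_force: [1.1, 0.1, 0.1]
opening: 0.0151
grip_force: 39.2
t: 38.65
tool_pos: [0.4836, 0.3564, 0.0332]
tool_rot: [-0.24, 3.132, 0.0]
contact_force: [-0.6, -0.2, -0.6]
opening: 0.0152
grip_force: 39.2
at [0.4836 0.3564 0.0332] -> shift [ 0.0018 -0.0004  0.0027] turn [ 0.      0.0001 -0.0001]
```

```bash
python3 -m jog '[[[0.0018,0,0],[0,0,0]],[[0.0018,0,0.0015],[0,0,0]],[[0.0018,0,0.003],[0,0,0]],[[0.0018,0,0.003],[0,0,0]],[[0.0018,0,0.003],[0,0,0]]]'
python3 -m jog '[[[0,0,0],[0,0,0]],[[0,0,0],[0,0,0]],[[0,0,0],[0,0,0]]]' 0.36
python3 -m jog '[[[0,0,-0.01],[0,0,0]],[[0,0,-0.04],[0,0,0]],[[0,0,-0.09],[0,0,0]],[[0,0,-0.14],[0,0,0]],[[0,0,-0.19],[0,0,0]]]'
python3 -m jog '[[[0,0,0],[0,0,0]],[[0,0,0],[0,0,0]]]'
python3 - <<'E'
from lib import *
c=snap("wrist","placed2"); np.savez("p2.npz",**c); g=cv2.cvtColor(c["im"],cv2.COLOR_BGR2GRAY)
H,S,V=cv2.split(cv2.cvtColor(c["im"],cv2.COLOR_BGR2HSV))
# profile in tray coordinates: yellow present (Y), dark (.), tool(o)
for x in list(range(-60,-24,4))+list(range(-24,84,6)):
    r=""
    for y in np.arange(.034,.064,.001):
        p,_=tray(x/1e3,y); u=proj(c,[[*p,.018]])[0].round().astype(int); h,s,v=H[u[1],u[0]],S[u[1],u[0]],V[u[1],u[0]]
        r+="Y" if 18<h<36 and s>120 else "." if v<70 else "o"
    print(x,r)
E
```

```text
t: 39.15
tool_pos: [0.4817, 0.3561, 0.03]
tool_rot: [0.24, -3.132, 0.0]
contact_force: [-0.1, -0.2, -0.9]
opening: 0.0153
grip_force: 39.2
t: 39.45
tool_pos: [0.4818, 0.3561, 0.0301]
tool_rot: [-0.24, 3.132, 0.0]
contact_force: [0.1, -0.0, 0.3]
opening: 0.0303
grip_force: 0.0
t: 39.95
tool_pos: [0.4815, 0.356, 0.2228]
tool_rot: [-0.24, 3.132, 0.0]
contact_force: [1.1, 0.4, -0.2]
opening: 0.0305
grip_force: 0.0
t: 40.15
tool_pos: [0.4827, 0.3567, 0.2233]
tool_rot: [-0.24, 3.128, 0.003]
contact_force: [0.1, 0.9, -2.0]
opening: 0.0308
grip_force: 0.0
-60 ..............................
-56 .....oooooYYYYYoo.oooYYYYo....
-52 ....oYYYYYYYoooooooYYYYYYYo...
-48 .....YYYYYYYoooooooYYYYYYYo...
-44 .....YYYYYYYoooooooYYYYYYYo...
-40 .....YYYYYYoooooooooYYYYYYo...
-36 .....YYYYYYooooooooooYYYYYo...
-32 .....YYYYYoooYYYYYoooYYYYYYo..
-28 .....YYYYooooYYYYYYoooYYYYY...
-24 ....YYYYYoooYYYYYYYooooYYYY...
-18 YYYYYYYoooYYYYYYYYYYoooYYYYYYY
-12 YYYYYYooooYYYYYYYYYYYoooYYYYYY
-6 YYYYYYoooYYYYYYYYYYYYoooYYYYYY
0 YYYYYYooooYYYYYYYYYYooooYYYYYY
6 YYYYYYoooYYYYYYYYYYYooooYYYYYY
12 YYYYYYooooYYYYYYYYYYooooYYYYYY
18 YYYYYYooooYYYYYYYYYYoooYYYYYYY
24 ....YYYooooYYYYYYYYoooYYYYY...
30 ....YYYYoooYYYYYYYooooYYYYY...
36 ....YYYYooooYYYYYYoooYYYYYo...
42 ....YYYYYoooYYYYYoooYYYYYYY...
48 ........YYoooYYYooooYYY.......
54 ........YYoooYYYoooYYYY.......
60 ........YYYooYYYooYYYYY.......
66 ........YYYoooooooYYYYY.......
72 ........YYYoooooooYYYYY.......
78 ..............................
```

The mask profile shows the forceps centred in their pocket, back end at -54 mm and tip at about +75 mm. Next is the caliper.

```bash
python3 -m jog '[[[0.01,-0.047,-0.005],[0,0,0]],[[0.02,-0.094,-0.01],[0,0,0]],[[0.03,-0.141,-0.02],[0,0,0]],[[0.04,-0.188,-0.03],[0,0,0]],[[0.05,-0.235,-0.035],[0,0,0]]]' 0.5 >/dev/null
python3 -m jog '[[[0.01,-0.047,0],[0,0,0]],[[0.02,-0.094,0],[0,0,0]],[[0.03,-0.141,0],[0,0,0]],[[0.04,-0.188,0],[0,0,0]],[[0.05,-0.235,0],[0,0,0]]]' >/dev/null
python3 -m jog '[[[0.01,-0.047,0],[0,0,0]],[[0.02,-0.094,0],[0,0,0]],[[0.03,-0.141,0],[0,0,0]],[[0.04,-0.188,0],[0,0,0]],[[0.05,-0.235,0],[0,0,0]]]' >/dev/null
python3 -m jog '[[[0.007,-0.035,0],[0,0,0.1]],[[0.007,-0.035,0],[0,0,0.22]],[[0.007,-0.035,0],[0,0,0.22]],[[0.007,-0.035,0],[0,0,0.22]],[[0.007,-0.035,0],[0,0,0.22]]]'
python3 - <<'E'
from lib import *
c=snap("wrist","calip"); np.savez("cal.npz",**c); V=cv2.cvtColor(c["im"],cv2.COLOR_BGR2HSV)[:,:,2].astype(int)
u=proj(c,[[.447,-.4095,.013],[.369,-.40,.0055],[.498,-.41,.005]]); print(u)
x,y=u[0].round().astype(int); W=max(x-34,0)
for r in range(40,190,3): print(r,"".join("#" if v<125 else "+" if v<165 else "." for v in V[r,W:x+34]))
print(W, V[20:30,W:W+5].mean())
E
```

```text
t: 42.2
tool_pos: [0.4395, -0.3982, 0.2541]
tool_rot: [-0.101, -3.139, -0.002]
contact_force: [-0.6, 0.6, 0.4]
opening: 0.0427
grip_force: 0.0
[[249.24643517 160.91424199]
 [252.99678551  89.67270865]
 [252.03617296 200.37191451]]
40 +++++++++++##############################+++++++++++++++++++++++++++
43 +++++++++#############################++++++++++++++++++++++++++++++
46 +++++###############################++++++++++++++++++++++++++++++++
49 ###################################+++++++++++++++++++++++++++++++++
52 #############################++++++++++++++++++++++++++.............
55 ##++++#+++..........................................................
58 ....................................................................
61 ....................................................................
64 ....................................................................
67 ....................................................................
70 ....................................................................
73 ....................................................................
76 ..
[... 2071 characters left out ...]
++++++++####++..................
163 .........................+######++++++++++++###++...................
166 .........................+######++++++++++++###++...................
169 ..........................######++++++.....+###++...................
172 ..........................######+..........+###++...................
175 ..........................######+..........+###+++..................
178 ..........................#####################+++..................
181 ##################################################++................
184 ........................................+++++.++++++................
187 ................................++.+++++++++++++++##................
215 137.56
```

```bash
python3 - <<'E'
from lib import *
c=dict(np.load("cal.npz")); g=cv2.cvtColor(c["im"],cv2.COLOR_BGR2GRAY).astype(float)
def edge(a,th): # first crossing subpixel
    i=np.nonzero((a[:-1]-th)*(a[1:]-th)<=0)[0]; return [round(float(k+(a[k]-th)/(a[k]-a[k+1]+1e-9)),1) for k in i][:3],
L=[];
for r in range(142,178,3):
    a=g[r,230:250]; e=edge(a,130)[0]; L.append((230+e[0],r))
L=np.array(L); P=plane(c,L,.013)[:,:2]; f=np.polyfit(P[:,0],P[:,1],1); print("left edge yaw",np.arctan(f[0]),"y at x=.447",np.polyval(f,.447),"rms",np.std(P[:,1]-np.polyval(f,P[:,0])))
B=[]
for r in range(92,136,4):
    e=edge(g[r,238:252],160)[0]; B.append((238+e[0],r) if e else (np.nan,r))
B=np.array(B); B=B[~np.isnan(B[:,0])]; P=plane(c,B,.0085)[:,:2]; f2=np.polyfit(P[:,0],P[:,1],1); print("beam left yaw",np.arctan(f2[0]),"y at .447",np.polyval(f2,.447))
for col in(243,250): print(col,g[134:146,col].round(),g[176:190,col].round())
print(g[84:94,250].round())
print("row160",g[160,255:270].round(), "row 120",g[120,240:262].round())
print("back z0",plane(c,[[250,138]],0),"front",plane(c,[[250,180]],.013),"beam end",plane(c,[[250,87.5]],.0085))
print(ctrl.get_obs()["tool_pos"])
E
```

```text
left edge yaw -0.04741606912717448 y at x=.447 -0.41973398040209375 rms 0.00015730352365386725
beam left yaw -0.05608611359388738 y at .447 -0.4137151138025384
243 [178. 178. 180. 137.  14.  59.  90.  98.  95.  95.  97.  94.] [104. 104. 104. 103. 102. 101.  95. 127. 173. 170. 171. 173. 170. 170.]
250 [152. 155. 157. 154.  84.  59.  88.  95.  92.  92.  93.  95.] [161. 126.  99. 103. 105. 102.  90. 118. 181. 173. 168. 160. 160. 158.]
[176. 176. 176. 180. 157. 130. 157. 155. 157. 157.]
row160 [140. 140. 143. 126.  94.  76.  51. 120. 124. 125. 172. 179. 177. 175.
 177.] row 120 [176. 176. 177. 176. 179. 159. 151. 153. 150. 152. 155. 151. 146. 148.
 151. 155. 107. 103. 171. 180. 175. 175.]
back z0 [[ 0.42301273 -0.40723491  0.        ]] front [[ 0.46974145 -0.41026204  0.013     ]] beam end [[ 0.36641581 -0.40304081  0.0085    ]]
[ 0.4395843  -0.39822703  0.25450132]
```

```bash
python3 - <<'E'
from lib import *
go([.4467,-.4077,.018],down(np.pi-.05))
E
```

```text
at [ 0.4396 -0.3982  0.2545] -> shift [-0.0079 -0.0092  0.2365] turn [ 0.0007 -0.0007 -0.0144]
```

```bash
python3 -m jog '[[[-0.008,-0.009,0.04],[0,0,-0.014]],[[-0.008,-0.009,0.09],[0,0,-0.014]],[[-0.008,-0.009,0.135],[0,0,-0.014]],[[-0.008,-0.009,0.175],[0,0,-0.014]],[[-0.008,-0.009,0.2],[0,0,-0.014]]]' >/dev/null
python3 -m jog '[[[0,0,0.018],[0,0,0]],[[0,0,0.03],[0,0,0]],[[0,0,0.036],[0,0,0]],[[0,0,0.036],[0,0,0]]]'
python3 -m jog '[[[0,0,0],[0,0,0]],[[0,0,0],[0,0,0]],[[0,0,0],[0,0,0]],[[0,0,0],[0,0,0]],[[0,0,0],[0,0,0]]]' 0 60
python3 -m jog '[[[0,0,-0.02],[0,0,0]],[[0,0,-0.06],[0,0,0]],[[0,0,-0.11],[0,0,0]],[[0,0,-0.16],[0,0,0]],[[0,0,-0.21],[0,0,0]]]'
python3 -m jog '[[[0,0,0],[0,0,0]],[[0,0,0],[0,0,0]]]'
python3 - <<'E'
from lib import *
c=snap("wrist","cheld"); g=cv2.cvtColor(c["im"],cv2.COLOR_BGR2GRAY).astype(int)
u=toolpx(c,[[.080,0,.0098],[.026,0,.0058],[.026,0,.0188],[0.026,.012,.0058],[.026,-.012,.0058]]); print(u)
x,y=u[0].round().astype(int); print("beam end col",g[y-12:y+12,x], "from",y-12); print("row",g[y+12,x-14:x+15],"from",x-14)
x,y=u[1].round().astype(int); print("disp back",g[y-16:y+8,x-15],g[y-16:y+8,x+9],"from",y-16)
E
```

```text
t: 43.15
tool_pos: [0.447, -0.4084, 0.0189]
tool_rot: [-0.082, -3.14, -0.001]
contact_force: [0.1, -0.8, 0.7]
opening: 0.0427
grip_force: 0.0
t: 43.65
tool_pos: [0.4478, -0.4097, 0.0208]
tool_rot: [0.083, 3.139, -0.003]
contact_force: [-0.0, 0.5, 6.0]
opening: 0.0217
grip_force: 59.8
t: 44.15
tool_pos: [0.4464, -0.4082, 0.2304]
tool_rot: [-0.083, -3.14, -0.001]
contact_force: [0.8, -1.0, -0.9]
opening: 0.0222
grip_force: 59.0
t: 44.35
tool_pos: [0.4474, -0.4093, 0.231]
tool_rot: [0.083, 3.138, -0.004]
contact_force: [-0.3, 0.4, -1.9]
opening: 0.0214
grip_force: 59.0
[[260.00001966  82.11398128]
 [259.78825667 210.87855625]
 [259.69175999 200.52263164]
 [287.17392423 210.88208199]
 [232.39529914 210.84907381]]
beam end col [187 188 187 188 187 187 187 189 187 187 188 188 187 187 187 187 187 188
 188 186 185 185 185 187] from 70
row [159 162 167 169 168 164 163 161 160 161 165 170 167 160 174 172 171 170
 174 187 187 186 186 184 186 186 187 188 189] from 246
disp back [176 178 182 186 192 175  31  48  54  52  30  36  37  48  69  83  86  89
  95  95  94  96  95  95] [153 152 152 152 152 152 153 153 160 148  48  33  39  49  67  76  80  82
  87  85  87  86  86  86] from 195
```

```bash
python3 - <<'E'
import cv2
g=cv2.cvtColor(cv2.imread("pics/cheld.png"),cv2.COLOR_BGR2GRAY)
print("cols 215-305")
for r in list(range(70,110,3))+list(range(110,240,6)): print(r,"".join("#" if v<110 else "+" if v<150 else "-" if v<178 else "." for v in g[r,215:305]))
E
```

```text
cols 215-305
70 ..........................................................................................
73 ..........................................................................................
76 ..........................................................................................
79 ..........................................................................................
82 .............................------.......................................................
85 .............................------...--..................................................
88 .............................-----------..................................................
91 .............................----------------.............................................
94 .............................---------------------........................................
97 .............................---------------------........................................
100 .............................---------------------........................................
103 .............................-------------------
[... 1622 characters left out ...]
-+-.......-++++++++++++++++++++++++
200 ..............................--+-----------------+-------.......+++++++++++++++++++++++++
206 ..................+###################################################....................
212 .................######################################################...................
218 .................+#####################################################...................
224 .................+###############################++++++++#############+...................
230 .................-#############################++++++++++++###########+...................
236 .................-####################################################....................
```

```bash
python3 - <<'E'
from lib import *
p,y=tray(0,-.0663); print(p); go([*p,.23],down(np.pi+y))
E
```

```text
[0.49741448 0.24193905]
at [ 0.4461 -0.4079  0.2268] -> shift [-0.0169  0.6516 -0.0016] turn [ 0.0028 -0.0022 -0.2062]
```

```bash
python3 -m jog '[[[-0.001,0.04,0],[0,0,0]],[[-0.002,0.085,0],[0,0,0]],[[-0.003,0.13,0],[0,0,0]],[[-0.004,0.175,0],[0,0,0]],[[-0.006,0.22,0],[0,0,0]]]' >/dev/null
python3 -m jog '[[[-0.001,0.045,0],[0,0,0]],[[-0.002,0.09,0],[0,0,0]],[[-0.003,0.135,0],[0,0,0]],[[-0.004,0.18,0],[0,0,0]],[[-0.006,0.225,0],[0,0,0]]]' >/dev/null
python3 -m jog '[[[-0.001,0.045,0],[0,0,0]],[[-0.002,0.09,0],[0,0,0]],[[-0.003,0.135,0],[0,0,0]],[[-0.004,0.18,0],[0,0,-0.1]],[[-0.005,0.2065,0],[0,0,-0.206]]]' >/dev/null
python3 -m jog '[[[0,0,0.04],[0,0,0]],[[0,0,0.08],[0,0,0]],[[0,0,0.12],[0,0,0]],[[0,0,0.145],[0,0,0]],[[0,0,0.145],[0,0,0]]]' >/dev/null
python3 -m jog '[[[0,0,0],[0,0,0]],[[0,0,0],[0,0,0]],[[0,0,0],[0,0,0]]]'
python3 - <<'E'
from lib import *
p,y=tray(0,-.0663); go([*p,.032],down(np.pi+y))
E
```

```text
t: 46.75
tool_pos: [0.4997, 0.2414, 0.0862]
tool_rot: [-0.24, 3.129, 0.001]
contact_force: [-0.1, -0.7, -1.2]
opening: 0.022
grip_force: 59.2
at [0.4997 0.2414 0.0862] -> shift [0.0023 0.0008 0.0542] turn [ 0.0006  0.0036 -0.0002]
```

```bash
python3 -m jog '[[[0.002,0.001,0.012],[0,0,0]],[[0.002,0.001,0.024],[0,0,0]],[[0.002,0.001,0.035],[0,0,0]],[[0.002,0.001,0.035],[0,0,0]],[[0.002,0.001,0.035],[0,0,0]]]'
python3 -m jog '[[[0,0,0],[0,0,0]],[[0,0,0],[0,0,0]]]'
python3 - <<'E'
from lib import *
p,y=tray(0,-.0663); go([*p,.032],down(np.pi+y))
E
```

```text
t: 47.25
tool_pos: [0.4956, 0.2415, 0.0482]
tool_rot: [0.24, -3.131, 0.001]
contact_force: [1.1, 0.1, -1.4]
opening: 0.0219
grip_force: 59.2
t: 47.45
tool_pos: [0.4967, 0.2418, 0.0497]
tool_rot: [-0.24, 3.131, 0.0]
contact_force: [0.1, 0.9, -0.6]
opening: 0.0219
grip_force: 59.2
at [0.4967 0.2418 0.0497] -> shift [-0.0007  0.      0.0177] turn [ 0.0001  0.0012 -0.0001]
```

```bash
python3 -m jog '[[[-0.0007,0,0.004],[0,0,0]],[[-0.0007,0,0.008],[0,0,0]],[[-0.0007,0,0.011],[0,0,0]],[[-0.0007,0,0.013],[0,0,0]],[[-0.0007,0,0.014],[0,0,0]]]'
python3 -m jog '[[[0,0,0.001],[0,0,0]],[[0,0,0.002],[0,0,0]],[[0,0,0.003],[0,0,0]],[[0,0,0.003],[0,0,0]]]'
python3 - <<'E'
from lib import *
p,y=tray(0,-.0663); go([*p,.032],down(np.pi+y))
E
```

```text
t: 47.95
tool_pos: [0.4966, 0.2417, 0.0346]
tool_rot: [0.24, -3.132, 0.0]
contact_force: [-0.8, 0.3, -1.3]
opening: 0.0218
grip_force: 59.2
t: 48.35
tool_pos: [0.4968, 0.2417, 0.032]
tool_rot: [0.24, -3.132, 0.0]
contact_force: [-0.0, -0.1, -1.1]
opening: 0.0217
grip_force: 59.2
at [0.4968 0.2417 0.032 ] -> shift [-0.0007  0.0001 -0.    ] turn [-0.0001 -0.0001 -0.0001]
```

```bash
python3 -m jog '[[[0,0,0],[0,0,0]],[[0,0,0],[0,0,0]],[[0,0,0],[0,0,0]],[[0,0,0],[0,0,0]]]' 0.45
python3 -m jog '[[[0,0,-0.01],[0,0,0]],[[0,0,-0.04],[0,0,0]],[[0,0,-0.09],[0,0,0]],[[0,0,-0.14],[0,0,0]],[[0,0,-0.19],[0,0,0]]]'
python3 -m jog '[[[-0.01,0.03,-0.03],[0,0,0]],[[-0.02,0.06,-0.05],[0,0,0]],[[-0.02,0.06,-0.07],[0,0,0]],[[-0.02,0.06,-0.07],[0,0,0]],[[-0.02,0.06,-0.07],[0,0,0]]]'
python3 - <<'E'
from lib import *
c=snap("wrist","fin"); t=snap("top"); 
a=cv2.resize(c["im"][30:270,120:400],(420,360)); b=cv2.resize(t["im"][90:310,50:480],(800,409))[:,:]
a=cv2.resize(c["im"][40:260,120:400],None,fx=1.0,fy=1.0)
cv=np.zeros((600,800,3),np.uint8); w=cv2.resize(c["im"][50:250,130:400],(405,300)); cv[:300,:405]=w
cv[300:,:]=cv2.resize(t["im"][90:310,50:480],(800,300)); cv[:300,405:]=cv2.resize(t["im"][170:270,120:252],(395,300)); cv2.imwrite("pics/final.png",cv)
H,S,V=cv2.split(cv2.cvtColor(c["im"],cv2.COLOR_BGR2HSV))
for x in list(range(-88,-24,8))+list(range(-24,60,4)):
    r=""
    for y in np.arange(-.122,-.04,.002):
        p,_=tray(x/1e3,y); u=proj(c,[[*p,.018]])[0].round().astype(int); h,s,v=H[u[1],u[0]],S[u[1],u[0]],V[u[1],u[0]]
        r+="Y" if 18<h<36 and s>120 else "." if v<70 else "o"
    print(x,r)
E
```

```text
t: 48.75
tool_pos: [0.497, 0.2418, 0.0323]
tool_rot: [-0.24, 3.132, 0.0]
contact_force: [-0.2, -0.1, 0.3]
opening: 0.0385
grip_force: 0.0
t: 49.25
tool_pos: [0.4965, 0.2417, 0.2248]
tool_rot: [-0.24, 3.132, 0.0]
contact_force: [0.2, 0.2, -0.9]
opening: 0.0383
grip_force: 0.0
t: 49.75
tool_pos: [0.5074, 0.3039, 0.2923]
tool_rot: [-0.24, 3.132, 0.0]
contact_force: [0.2, 0.4, -0.6]
opening: 0.0384
grip_force: 0.0
-88 ooooooooooooooooooooooooooooooooooooooooo
-80 oooooooooooooooooooooooo.ooooooYYoooooooo
-72 oooooooooooooooooooooooo.ooooooYYooooooo.
-64 oooooooooooooooooooooooo.ooooooYYooo.o...
-56 ooooooooooooooooooooo.o..ooooooYY..o.....
-48 oooooooooooooooooooo....oooooooYY........
-40 ooooooooooooooooooo.o.o.oooooooYY........
-32 oooooooooooooooooooo....YooooooYYo.......
-24 ooooooooooooooooooooooooooooooooooYY.....
-20 YYYYYYYYYYYYYYYYYYYYYYooooooooooooYYYYYYY
-16 YYYYYYYYYYYYYYYYYYYYYYooooooooooooYYYYYYY
-12 YYYYYYYYYYYYYYYYYYYYYYooooooooooooYYYYYYY
-8 YYYYYYYYYYYYYYYYYYYYYYooooooooooooYYYYYYY
-4 YYYYYYYYYYYYYYYYYYYYYYooooooooooooYYYYYYY
0 YYYYYYYYYYYYYYYYYYYYYoooooooooooooYYYYYYY
4 YYYYYYYYYYYYYYYYYYYYYoooooooooooooYYYYYYY
8 YYYYYYYYYYYYYYYYYYYYYYooooooooooooYYYYYYY
12 YYYYYYYYYYYYYYYYYYYYYYooooooooooooYYYYYYY
16 YYYYYYYYYYYYYYYYYYYYYYooooooooooooYYYYYYY
20 YYYYYYYYYYYYYYYYYYYYYYooooooooooooYYYYYYY
24 .....YYYYYYooYYoooooooooooooooooooYYYY...
28 .....oooooooooooooooooooooooooooooooYY...
32 .....YoooooooooooooooooooooooooooooooY...
36 .....ooooooooooooooooooooooooooooooooY...
40 .....ooooooooooooooooooooooooooooooooY...
44 .....ooooooooooooooooooooooooooooooooY...
48 .....YoooooooooooooooooooooooooooooooY...
52 .....YYYY..YYYYY.YYYY..YYY..YYY.Y..YY....
56 .........................................
```

View pics/final.png

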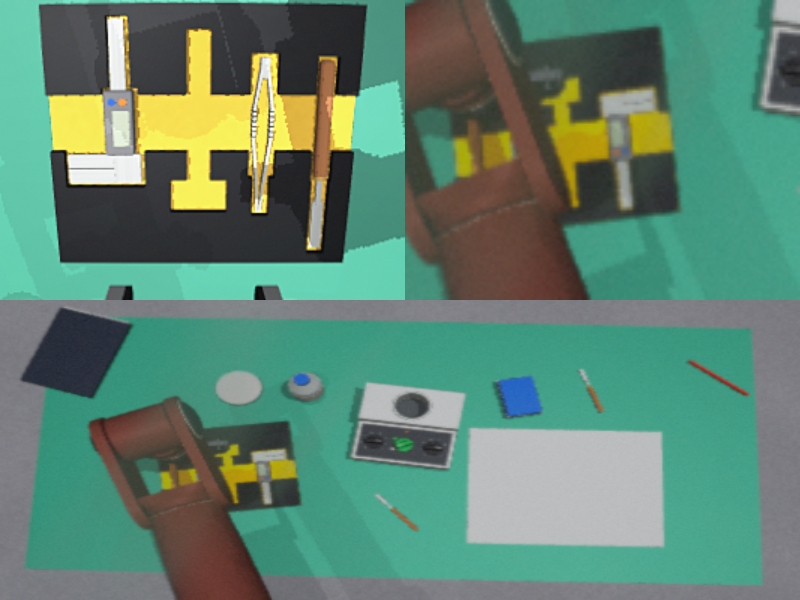

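The final picture shows the caliper, forceps and spatula seated inside their outlines, with the scraper pocket empty. The sheet is clear, the knob is off, and the bottle, slide box and dish have not moved.

```bash
python3 -c "
from station import job; print(job.finish_job())"
```

```text
the job is handed in; nothing more can be done
None
```

The job is handed in: the steriliser was switched on, the spatula tip was held about 40 mm down in the well for just over two seconds, and the steriliser was switched off again. The spatula, forceps and caliper are in their pockets, tips the right way round. There was no scraper on the bench, and the dials, bottle, slide box and culture dish look unmoved in the pictures.

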